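# Ease a stuck ground-glass stopper up with a forked wedge

## Task

The ground-glass stopper of the brown bottle clamped in the stand has stuck and the bottle must be vented slowly. Take, out of the three forked wedges, the one whose slot goes over the stopper's stem and whose tines still bear under its head, and push it in level and gently between the head and the lip of the bottle, one tine on each side of the stem, until the stopper has just lifted out of its seat by about 4 mm. Do not touch the stopper with the gripper and leave everything else where it lies; finish still gripping the wedge and holding it in place under the raised stopper.

Things in the scene. Friction and masses are not known exactly. Their poses are not given: they have to be found in the camera images.
- fork_middle: the middle one of three white plastic forked wedges lying flat; slot between the tines 30 mm wide (fits the 24 mm stem), 48 mm over the tines. Origin: underside, middle of the grip; tines to +x, z up. Grip: bar 22 mm wide (y), 22 mm high, from x = -42 to +28 mm, then a yoke 18 mm high. Tines from x = 30 to 110 mm, each 9 mm wide. Mass about 70 g.
- fork_middle_tip (a point): on the middle fork's underside, centred between its two tips, 110 mm in front of its origin; axes as the fork's. Underside flat; the top of the tines slopes evenly from 2 mm thick at the tips to 18 mm at their root (1 in 5). Tips rounded, flared inside.
- fork_narrow: the narrow one of the three forks: slot 18 mm wide, 36 mm over the tines, too narrow for the stem. Grip, length, slope and origin as the middle one.
- fork_wide: the wide one of the three forks: slot 52 mm wide, 70 mm over the tines; passes round the stopper's head without lifting it. Grip, length, slope and origin as the middle one.
- lip (a point): on the upright axis of the clamped brown bottle, at the flat top of its lip (42 mm across, 122 mm above the bench), on which the fork's underside slides. The bottle (70 mm thick below the shoulder) and the stand are fixed. +x points to the stand's rod, 12 mm thick, 280 mm high, 100 mm from the axis; the fork can come from any side away from the rod.
- stopper_head (a point): on the same axis, at the flat underside of the stopper's clear glass mushroom head (48 mm across, 16 mm high); below it the 24 mm stem goes into the mouth. Seated, it is 7 mm above the lip: the gap for the tines. Rises with the stopper, which moves straight up and down only, takes about 5 to 8 N to raise and sinks back if not held up.
- stopper (a joint): how far the stopper has risen: 0 m seated, growing upward, 0.004 = 4 mm up. With the fork's underside on the lip it starts to rise when the tips are about 6 mm past the bottle's axis, then rises 1 mm for every 5 mm that the fork goes in.
- vial_black_cap: loose glass vial with a black cap, 27 mm in diameter, 62 mm high, standing; origin under its centre. Leave alone.
- vial_white_cap: loose glass vial with a white cap, 27 mm in diameter, 62 mm high, standing; origin under its centre. Leave alone.
- label_tape: loose roll of tape, 92 mm in diameter, 25 mm high, lying; origin under its centre. Leave alone.
- pincers: loose steel tweezers, 115 x 13 x 8 mm, lying; origin under their middle. Leave alone.

How it is judged:
By the outcome, as a careful person would: the job done as asked, in the order asked, and still so for the second after the job is handed in, while the arm keeps its last pose, push and grip.
It also fails if it takes over 42 s, if anything falls off the work surface, if the arm or the gripper's body presses on something with over 40 N, if the wrist force passes 120 N, or if a joint passes its speed limit or range.

## Robot

A 6-joint arm with a two-finger parallel gripper is mounted at the origin on a cart in front of the work surface, level with it; the furniture and walls round the work are solid. World frame = base frame: x ahead of the robot, y to its left, z up, the work surface at z = 0. Lengths are in m, angles in rad, forces in N, time in s.
With the tool pointing down it reaches from about 0.35 to 0.975 m from the base axis. Payload 4.9 kg.
Tool frame: the origin (TCP) lies midway between the tips of the shut fingers; the grasp point (between the pads) lies manip.grip_depth behind it (manip.grip_depth is the distance from the TCP to the grasp point, in m); z points along the fingers, x is the direction in which the jaws open and shut, and the axes are right-handed (so a half turn about z gives the same grasp; the last joint's range is limited). The gripper opens to 85 mm and grips with 20 to 120 N. Pads are 22 mm wide; open, the fingers measure 114 mm over their backs; the gripper's body (76 mm by 85 mm) begins 54 mm behind the grasp point. The pads swing forward as they close: fully open they stand 13 mm farther back than shut.
Start: joints at [-1.383, 0.053, 1.613, -0, 1.476, -0.119], TCP at [0.189, -0.596, 0.196] pointing down, gripper open.
Joint ranges: [-3.01, 3.01], [-1.01, 2.22], [0.06, 2.58], [-1.02, 4.17], [0.09, 2.62], [-3.14, 3.14]. Speed limits (rad/s): [2.57, 2.57, 3.14, 3.14, 3.14, 3.14].

## Interface

Orientations are given as a unit quaternion [w, x, y, z].
In Python, from plant import state, grab_frame, ticket, manip gives the robot as it stands.
- The arm moves only by the tool carry_out, never from a script. Its argument "moves" is a list that holds one entry, the list of rows, each a list of 7 numbers: the turn, a rotation vector about the tool's x, y, z each as a share of 5 degrees, from -1 to 1, then the shift along the tool's x, y, z each as a share of 0.04 m, from -1 to 1, then the gripper command: -1 is shut, 1 is fully open, values between are in proportion. A call has 1 to 8 rows; each row shifts and turns the commanded pose from where the row before left it, along the tool's axes as they then stand; what a row does not reach is not made up. A row lasts 1/12 s, in which the tool goes at most 41.7 mm and 7.16 degrees, less where a joint would pass 70% of its speed; a pose out of reach is approached as far as the arm can. A call with a number of a shift or a turn outside -1 to 1 is refused whole. A call with a gripper value outside its range is refused whole. The fingers move at their own pace and stop on an object; the grip force is fixed at half the most. Time passes only in rows, so rows that do not move let the fingers close. It gives the time, the measured TCP pose, the force and the opening at its end, in the units of the state.
- state(): the state, without advancing time (a new reading comes with each control period).
- grab_frame(name): name is "scene" or "top" or "wrist"; returns a dict with "frame" (384x512x3 uint8, red, green, blue), "z_map" (384x512 float32, m along the optical axis (not along the pixel's ray), 0 where there is no reading), "K" (3x3 intrinsics, pixels), "k1" (the pictures are not rectified: a ray, as slopes to the right and down, at radius r is drawn at 1 + k1 r^2 times it, then the intrinsics apply), "world_from_camera" (4x4, takes a point from camera to world coordinates); the wrist camera has in their place "hand_eye" (4x4, takes a point from camera to tool coordinates, whose origin is the TCP and whose axes are the tool frame's). Camera axes: x right, y down, z forward; pixel columns grow to the right and rows downward; lengths in m; the calibration is good to about 2 mm. A picture is of the moment at which its call begins: read the wrist's pose just before it.
- ticket.job_done(): hands the job in, once; it reports no verdict.
The state is a dict: "time": time; "joint_pos": joint angles; "joint_vel": joint speeds; "joint_efforts": joint torques, N m; "tool_pos": TCP position; "tool_rot": TCP orientation; "contact_force": force on the tool from outside, world axes, zero at the start; "ft_torque": the same for the moment, N m; "gripper_width": opening from 0.0 (shut) to 1.0 (fully open).
Only numpy, scipy, OpenCV 4.12 (cv2) and the standard library are available. Lean on these libraries where they do the work, as an engineer would, in place of code of your own. Each camera call takes 0.05 s, during which the arm holds its last target.

## Working session

There is one attempt and no reset: what is moved stays moved. The work goes in short steps, Python scripts to look and compute and a tool call to move; the robot and the scene stay as the last step left them, time stands still between calls to the robot, and variables do not carry over. Pictures are saved under pics/ and viewed, and the job is handed in when it is done.

Besides the shell and the picture viewer there is one more tool, called after "Emit:" as name(argument=value, ...), one argument or row to a line, values as JSON. carry_out: Moves the arm, as the interface text tells. Shift numbers are shares of 0.04 m and turn numbers shares of 5 degrees, none past 1 either way. Its arguments: {"type":"object","properties":{"moves":{"type":"array"}},"required":["moves"]}

```bash
mkdir -p pics; ls; cat > h.py <<'E'
import numpy as np, cv2
from plant import state, grab_frame, ticket, manip
from scipy.spatial.transform import Rotation as R
def T_tool(s):
    q=s["tool_rot"]; T=np.eye(4); T[:3,:3]=R.from_quat([q[1],q[2],q[3],q[0]]).as_matrix(); T[:3,3]=s["tool_pos"]; return T
def cap(name,fn=None):
    s=state(); f=grab_frame(name)
    f["T"]=f["world_from_camera"] if name!="wrist" else T_tool(s)@f["hand_eye"]
    if fn: cv2.imwrite("pics/"+fn,f["frame"][:,:,::-1])
    return f
def cloud(f):
    z=f["z_map"]; h,w=z.shape; K=f["K"]; k=f["k1"]
    u,v=np.meshgrid(np.arange(w),np.arange(h))
    d=np.array([k,0,0,0,0],float)
    p=cv2.undistortPoints(np.stack([u,v],-1).reshape(-1,1,2).astype(float),K,d).reshape(h,w,2)
    P=np.concatenate([p*z[...,None],z[...,None]],-1)
    W=P@f["T"][:3,:3].T+f["T"][:3,3]; W[z==0]=np.nan; return W
def proj(f,X):
    X=np.atleast_2d(X); Ti=np.linalg.inv(f["T"]); rv=cv2.Rodrigues(Ti[:3,:3])[0]
    return cv2.projectPoints(X.astype(float),rv,Ti[:3,3],f["K"],np.array([f["k1"],0,0,0,0],float))[0].reshape(-1,2)
E
python3 - <<'E'
from h import *
s=state(); print(s, manip.grip_depth, [a for a in dir(manip) if a[0]!='_'])
for n in("scene","top","wrist"):
    f=cap(n,n+"0.png"); np.savez("pics/"+n+"0.npz",**f); print(n,f["T"].round(3).tolist(),f["K"].tolist(),f["k1"])
E
```

```text
pics
{'time': 0.0, 'joint_pos': array([-1.38299326e+00,  5.33406625e-02,  1.61426223e+00,  5.90959277e-06,
        1.47601766e+00, -1.19014678e-01]), 'joint_vel': array([-2.18288120e-03,  2.51995061e-04, -6.00163339e-05,  9.43604375e-04,
       -3.45263016e-04, -1.01398341e-03]), 'joint_efforts': array([-3.23190661e-04, -3.93682730e+01, -3.70180857e+01, -1.53599372e-04,
        7.20401396e-03, -1.32637197e-05]), 'tool_pos': array([ 0.18863124, -0.59513673,  0.19489212]), 'tool_rot': array([-6.94040348e-04,  8.06853347e-01, -5.90750919e-01, -7.39192671e-04]), 'contact_force': array([-0.06644387, -0.06364698, -0.69421882]), 'ft_torque': array([-0.02895879, -0.00748739,  0.00533684]), 'gripper_width': 0.9983898853476548} 0.0187 ['IKError', 'grip_depth']
scene [[0.742, -0.358, 0.567, -0.254], [-0.67, -0.395, 0.628, -0.969], [-0.002, -0.846, -0.533, 0.834], [0.0, 0.0, 0.0, 1.0]] [[404.20570349913163, 0.0, 250.3788533043168], [0.0, 404.20570349913163, 189.05967011597082], [0.0, 0.0, 1.0]] -0.06735129037290936
top [[-0.02, -0.991, 0.135, 0.385], [-1.0, 0.019, -0.007, -0.107], [0.004, -0.135, -0.991, 1.171], [0.0, 0.0, 0.0, 1.0]] [[375.51711163752, 0.0, 249.8591171971612], [0.0, 375.51711163752, 188.57263459545837], [0.0, 0.0, 1.0]] -0.08465087306149226
wrist [[0.302, -0.906, -0.295, 0.263], [-0.953, -0.288, -0.091, -0.572], [-0.003, 0.309, -0.951, 0.373], [0.0, 0.0, 0.0, 1.0]] [[327.43949205106946, 0.0, 255.27112857618866], [0.0, 327.43949205106946, 190.91892358436908], [0.0, 0.0, 1.0]] -0.01111315858788774
```

View pics/scene0.png

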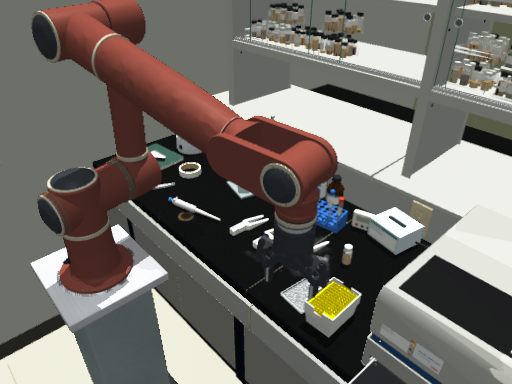

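View pics/top0.png

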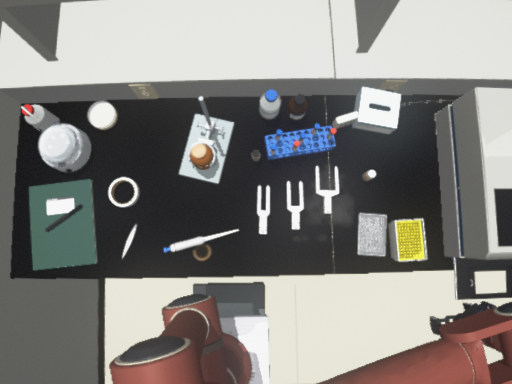

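View pics/wrist0.png

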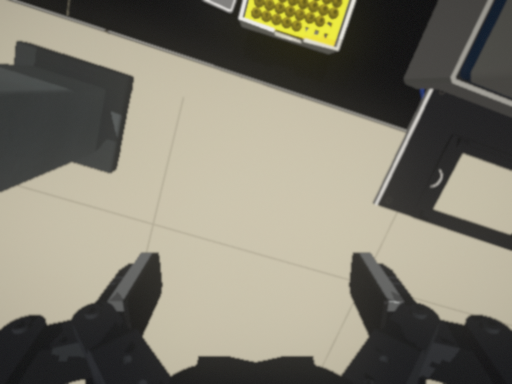

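The top view shows the forks (narrow at 264,210; middle at 295,205; wide at 327,190), tines toward the far side. The bottle is at (201,155), with its rod behind it.

```bash
python3 - <<'E'
from h import *
f=dict(np.load("pics/top0.npz")); W=cloud(f); im=f["frame"]
for uv in [(264,225),(295,220),(296,190),(290,187),(300,187),(327,205),(201,155),(201,150),(205,130),(203,105),(123,192),(369,175),(256,155),(290,240)]:
    print(uv,W[uv[1],uv[0]].round(4),im[uv[1],uv[0]])
# middle fork mask
white=(im.min(2)>130)
for name,(a,b,c,d) in dict(n=(252,180,276,240),m=(282,175,308,235),w=(312,160,345,220)).items():
    m=np.zeros(white.shape,bool); m[b:d,a:c]=white[b:d,a:c]
    P=W[m]; P=P[np.isfinite(P).all(1)]
    r=cv2.minAreaRect(P[:,:2].astype(np.float32)); print(name,len(P),r,np.percentile(P[:,2],[5,50,95]).round(3))
big=cv2.resize(im[90:250,150:350],None,fx=4,fy=3.7,interpolation=cv2.INTER_CUBIC)
cv2.imwrite("pics/topz.png",cv2.resize(big,(800,592))[:,:,::-1])
# bottle/stopper pts
for z in (0.02,0.06,0.1,0.115,0.122,0.13,0.14):
    pass
sub=W[90:190,170:240].reshape(-1,3); sub=sub[np.isfinite(sub).all(1)]
for lo,hi in [(.02,.1),(.1,.125),(.125,.14),(.14,.15),(.15,.2),(.2,.3)]:
    q=sub[(sub[:,2]>lo)&(sub[:,2]<hi)]; 
    if len(q): print(lo,hi,len(q),q.mean(0).round(4),q.min(0).round(3),q.max(0).round(3))
E
```

```text
(264, 225) [ 0.4276 -0.1553  0.0219] [247 247 247]
(295, 220) [ 0.4409 -0.2509  0.0201] [247 247 247]
(296, 190) [ 0.5358 -0.2595  0.0027] [57 57 60]
(290, 187) [ 0.5459 -0.2411  0.0013] [171 172 175]
(300, 187) [ 0.545  -0.2724  0.0033] [246 246 247]
(327, 205) [ 0.4846 -0.3508  0.0242] [247 247 247]
(201, 155) [0.6219 0.0214 0.1422] [228 208 172]
(201, 150) [0.636  0.0213 0.1437] [243 225 192]
(205, 130) [0.7341 0.0251 0.0098] [188 199 202]
(203, 105) [0.7297 0.0034 0.2467] [ 96  99 101]
(123, 192) [ 0.5405  0.2878 -0.    ] [37 37 40]
(369, 175) [ 0.5694 -0.4752  0.063 ] [243 243 243]
(256, 155) [ 0.6367 -0.1347  0.0637] [74 73 73]
(290, 240) [ 3.803e-01 -2.357e-01 -1.000e-04] [52 52 53]
n 417 ((0.47890520095825195, -0.15431608259677887), (0.03833580017089844, 0.15119287371635437), 88.49169921875) [-0.002  0.015  0.024]
m 448 ((0.4893513321876526, -0.25420206785202026), (0.05276752635836601, 0.1522005796432495), 88.16650390625) [-0.001  0.016  0.025]
w 477 ((0.5307214260101318, -0.35792964696884155), (0.0777105912566185, 0.16290830075740814), 87.61727142333984) [-0.     0.017  0.024]
0.02 0.1 941 [0.7245 0.0206 0.0589] [ 0.604 -0.086  0.02 ] [0.855 0.136 0.1  ]
0.1 0.125 12 [0.724  0.0047 0.1117] [ 0.623 -0.002  0.101] [0.737 0.032 0.122]
0.125 0.14 53 [0.6463 0.0246 0.1362] [ 0.616 -0.001  0.125] [0.739 0.053 0.14 ]
0.14 0.15 174 [0.6425 0.0297 0.1435] [ 0.617 -0.001  0.14 ] [0.735 0.053 0.149]
0.15 0.2 27 [0.7333 0.003  0.1761] [ 0.731 -0.001  0.152] [0.738 0.01  0.197]
0.2 0.3 64 [0.7322 0.004  0.2515] [ 0.728 -0.001  0.203] [0.739 0.011 0.283]
```

View pics/topz.png

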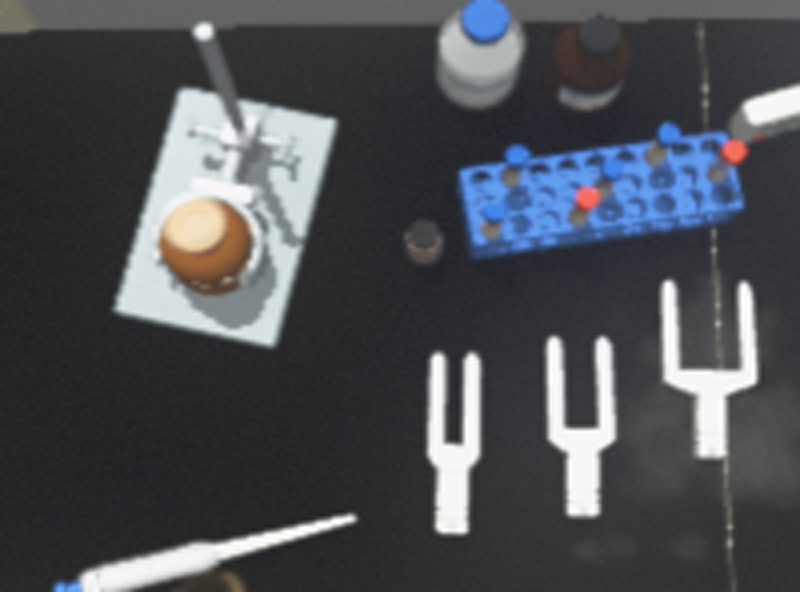

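Emit:
carry_out(
  moves=[
    [[0,0,1,0,0,0,1],[0,0,1,0,0,0,1],[0,0,1,0,0,0,1],[0,0,1,0,0,0,1],[0,0,0,-0.8,-0.57,0,1],[0,0,0,-0.8,-0.57,0,1],[0,0,0,-0.8,-0.57,0,1],[0,0,0,-0.8,-0.57,0,1]],
  ],
)

```text
time: 0.82
tool_pos: [0.2858, -0.4703, 0.1956]
tool_rot: [0.0, -0.692, 0.722, 0.0]
contact_force: [1.0, -0.2, 0.1]
gripper_width: 1.0
```

Emit:
carry_out(
  moves=[
    [[0,0,0,-0.8,-0.57,0,1],[0,0,0,-0.8,-0.57,0,1],[0,0,0,-0.8,-0.57,0,1],[0,0,0,-0.8,-0.57,0,1],[0,0,0,-0.8,-0.57,0,1],[0,0,0,-0.8,-0.57,0,1],[0,0,0,-0.8,-0.57,0,1],[0,0,0,0,0,0,1]],
  ],
)

```text
time: 1.48
tool_pos: [0.457, -0.2496, 0.1959]
tool_rot: [0.001, -0.695, 0.719, 0.0]
contact_force: [-0.1, -1.6, 1.0]
gripper_width: 1.001
```

```bash
python3 - <<'E'
from h import *
s=state();T=T_tool(s);print(s["time"],T.round(4).tolist())
f=cap("wrist","w1.png"); np.savez("pics/w1.npz",**f)
g=cap("scene","s1.png");g=cap("top","t1.png"); np.savez("pics/t1.npz",**g)
E
```

```text
1.4833 [[-0.0351, -0.9994, 0.0013, 0.457], [-0.9994, 0.0351, 0.0026, -0.2496], [-0.0026, -0.0012, -1.0, 0.1959], [0.0, 0.0, 0.0, 1.0]]
```

View pics/w1.png

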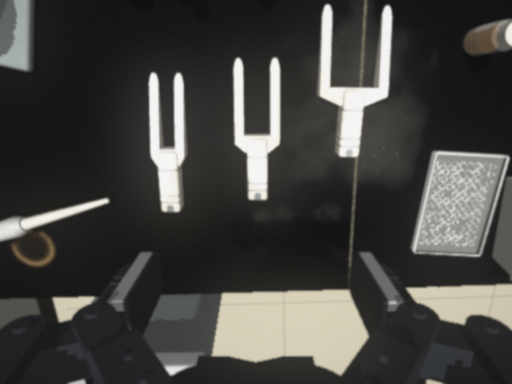

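The wrist view shows the three forks, with the middle one at about (257,130) between the fingers. I'll measure it now.

```bash
python3 - <<'E'
from h import *
f=dict(np.load("pics/w1.npz")); W=cloud(f); im=f["frame"]
def fit(W,im,box):
    a,b,c,d=box; white=(im.min(2)>110); m=np.zeros(white.shape,bool); m[b:d,a:c]=white[b:d,a:c]
    # use ray ∩ height instead: rely on depth
    P=W[m]; P=P[np.isfinite(P).all(1)]
    r=cv2.minAreaRect(P[:,:2].astype(np.float32)); print(len(P),r,np.percentile(P[:,2],[2,50,98]).round(4))
    yaw=np.deg2rad(r[2]-90); 
    bar=P[(P[:,2]>.019)]; print("bar",bar.mean(0).round(4),bar.min(0).round(4),bar.max(0).round(4))
    ax=cv2.fitLine(bar[:,:2].astype(np.float32),cv2.DIST_L2,0,.01,.01).ravel();print("barline",ax)
    return P
P=fit(W,im,(225,48,292,208))
g=dict(np.load("pics/t1.npz")); fit(cloud(g),g["frame"],(282,175,308,235))
E
```

```text
3356 ((0.4831577241420746, -0.2515423893928528), (0.05269738286733627, 0.16004377603530884), 88.75817108154297) [-0.001   0.0161  0.0227]
bar [ 0.4478 -0.2508  0.0214] [ 0.4114 -0.271   0.019 ] [ 0.4833 -0.2299  0.024 ]
barline [ 0.99971265 -0.02397167  0.4477558  -0.25083533]
273 ((0.4900811016559601, -0.22349673509597778), (0.0886375680565834, 0.15162666141986847), 88.16094970703125) [-0.0023  0.0205  0.554 ]
bar [ 0.4501 -0.2307  0.2079] [ 0.4134 -0.2606  0.0192] [ 0.4911 -0.1774  0.5564]
barline [ 0.6204312   0.78426087  0.450146   -0.2307307 ]
```

View pics/t1.png

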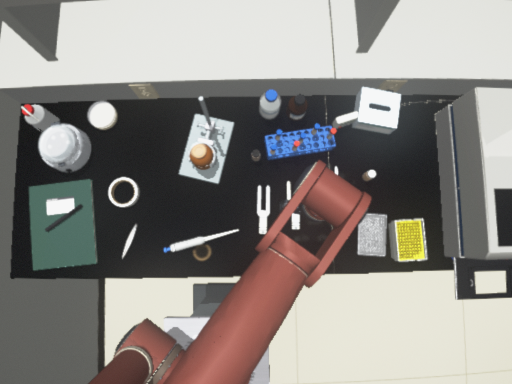

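View pics/s1.png

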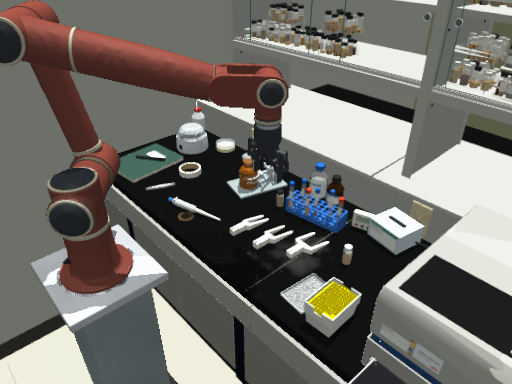

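Emit:
carry_out(
  moves=[
    [[0,0,0,0.03,0.12,0.9,1],[0,0,0,0,0,0.9,1],[0,0,0,0,0,0.9,1],[0,0,0,0,0,0.9,1],[0,0,0,0,0,0.6,1],[0,0,0,0,0,0.4,1],[0,0,0,0,0,0.1,1],[0,0,0,0,0,0,1]],
  ],
)

```text
time: 2.3
tool_pos: [0.4475, -0.2561, 0.0066]
tool_rot: [-0.0, -0.691, 0.723, 0.002]
contact_force: [0.9, 1.0, 0.1]
gripper_width: 1.002
```

```bash
python3 - <<'E'
from h import *
s=state();T=T_tool(s);print(s["time"],T.round(4).tolist(),s["contact_force"])
f=cap("wrist","w2.png"); np.savez("pics/w2.npz",**f)
W=cloud(f);im=f["frame"]
E
```

```text
2.3 [[-0.0445, -0.999, -0.0028, 0.4475], [-0.999, 0.0445, 0.002, -0.2561], [-0.0018, 0.0029, -1.0, 0.0066], [0.0, 0.0, 0.0, 1.0]] [0.93193376 1.04185357 0.14633732]
```

View pics/w2.png

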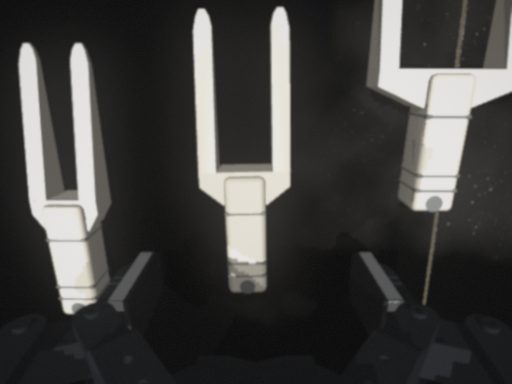

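Close-up: the middle fork's bar spans (226–267, 175–292), slightly left of the jaw centre, which is near column 256.

```bash
python3 - <<'E'
from h import *
f=dict(np.load("pics/w2.npz")); W=cloud(f); im=f["frame"]
s=state(); T=T_tool(s); print(T[:3,3].round(4), s["time"])
for r in (200,230,250,270,280):
    row=im[r,200:300].min(1)>90; c=np.where(row)[0]+200
    a,b=c[0],c[-1]; print(r,a,b,W[r,a+2].round(4),W[r,b-2].round(4),W[r,(a+b)//2].round(4))
for uv in [(246,288),(246,284),(246,180),(246,176),(203,14),(281,12),(203,60),(281,60),(245,164),(218,164)]: print(uv,W[uv[1],uv[0]].round(4))
Ti=np.linalg.inv(T)
for uv in [(246,200),(246,270)]: print((Ti[:3,:3]@W[uv[1],uv[0]]+Ti[:3,3]).round(4))
E
```

```text
[ 0.4488 -0.2567  0.0083] 2.35
200 215 273 [ 4.613e-01 -2.338e-01  3.000e-04] [ 0.4659 -0.2654  0.0169] [ 0.4681 -0.251   0.0215]
230 226 265 [ 0.4514 -0.2415  0.0219] [ 0.4499 -0.2604  0.0205] [ 0.4509 -0.2507  0.0217]
250 227 265 [ 0.4389 -0.2411  0.0212] [ 0.4382 -0.26    0.0215] [ 0.4382 -0.2505  0.0208]
270 230 265 [ 0.4264 -0.2419  0.0217] [ 0.4252 -0.2595  0.0209] [ 0.4263 -0.2505  0.0222]
280 230 265 [ 0.4199 -0.2415  0.0218] [ 0.4192 -0.2593  0.0219] [ 0.4203 -0.2502  0.023 ]
(246, 288) [ 0.4143 -0.2493  0.0219]
(246, 284) [ 0.4175 -0.2494  0.0226]
(246, 180) [ 0.479  -0.2527  0.0213]
(246, 176) [ 0.4806 -0.2527  0.0195]
(203, 14) [ 0.5603 -0.235   0.0026]
(281, 12) [ 0.5594 -0.2737  0.0028]
(203, 60) [ 0.5387 -0.2336  0.0063]
(281, 60) [ 0.537  -0.2731  0.0055]
(245, 164) [ 4.823e-01 -2.516e-01 -4.000e-04]
(218, 164) [ 0.4842 -0.2367  0.0047]
[-0.0055 -0.019  -0.013 ]
[-0.0058  0.0229 -0.0136]
```

Emit:
carry_out(
  moves=[
    [[0,0,0,-0.15,-0.1,0.1,1],[0,0,0,0,0,0,1],[0,0,0,0,0,0,0.2],[0,0,0,0,0,0,-0.1],[0,0,0,0,0,0,-0.2],[0,0,0,0,0,0,-0.3],[0,0,0,0,0,0,-0.3]],
  ],
)

```text
time: 2.93
tool_pos: [0.4537, -0.2499, 0.0043]
tool_rot: [0.0, -0.692, 0.722, -0.0]
contact_force: [0.4, 0.4, -1.2]
gripper_width: 0.35
```

```bash
python3 - <<'E'
from h import *
for i in range(3):
    s=state();T=T_tool(s);print(s["time"],T[:3,3].round(4),s["contact_force"],s["gripper_width"])
    f=cap("wrist","w3.png")
np.savez("pics/w3.npz",**f)
E
```

```text
2.9333 [ 0.4537 -0.2499  0.0043] [ 0.42881393  0.4199852  -1.18701774] 0.3504491747425866
2.9833 [ 0.4537 -0.2499  0.0042] [-0.08164079 -0.00155821  0.23578237] 0.3497068666926632
3.0333 [ 0.4536 -0.2499  0.0042] [ 0.39825409  0.29208927 -0.49180162] 0.3538211335978791
```

View pics/w3.png

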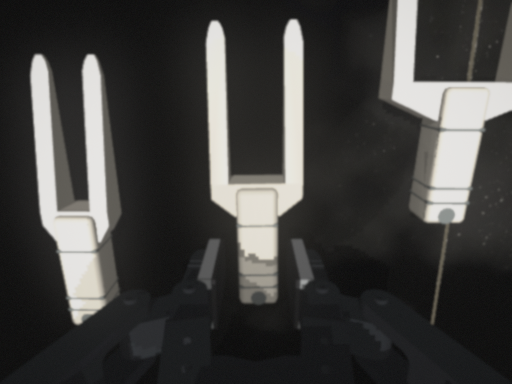

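Emit:
carry_out(
  moves=[
    [[0,0,0,0,0,0.06,-0.3],[0,0,0,0,0,0,-1],[0,0,0,0,0,0,-1],[0,0,0,0,0,0,-1],[0,0,0,0,0,0,-1],[0,0,0,0,0,0,-1]],
  ],
)

```text
time: 3.58
tool_pos: [0.4536, -0.2499, 0.0017]
tool_rot: [0.0, -0.692, 0.722, -0.0]
contact_force: [0.2, 1.2, 1.1]
gripper_width: -0.004
```

```bash
python3 - <<'E'
from h import *
for i in range(2):
    s=state();T=T_tool(s);print(s["time"],T.round(4).tolist(),s["contact_force"],s["gripper_width"])
    f=cap("wrist","w4.png")
np.savez("pics/w4.npz",**f)
E
```

```text
3.5833 [[-0.0423, -0.9991, 0.0, 0.4536], [-0.9991, 0.0423, 0.0, -0.2499], [-0.0, -0.0, -1.0, 0.0017], [0.0, 0.0, 0.0, 1.0]] [0.20012063 1.23880406 1.12498964] -0.00414678284749497
3.6333 [[-0.0423, -0.9991, 0.0001, 0.4536], [-0.9991, 0.0423, -0.0, -0.2499], [-0.0, -0.0001, -1.0, 0.0017], [0.0, 0.0, 0.0, 1.0]] [0.07540943 0.80817609 0.28685939] -0.0010066226710581223
```

View pics/w4.png

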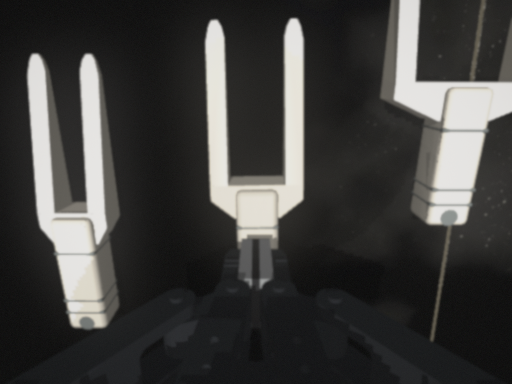

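```bash
python3 - <<'E'
from h import *
for n in("w3","w4"):
    f=dict(np.load(f"pics/{n}.npz")); W=cloud(f); im=f["frame"]
    T=T_tool(state()); Ti=np.linalg.inv(T)
    for uv in [(208,245),(210,270),(300,245),(303,270),(250,238),(256,240),(256,250),(256,270),(250,260),(262,260),(240,290),(257,200),(235,255),(256,232)]:
        X=W[uv[1],uv[0]]; print(n,uv,X.round(4),"tool",(Ti[:3,:3]@X+Ti[:3,3]).round(4),f["z_map"][uv[1],uv[0]].round(3))
f=cap("scene","s4.png"); c=f["frame"]; 
p=proj(f,[[.4536,-.25,.01]])[0]; print(p)
x,y=p.astype(int); cv2.imwrite("pics/s4z.png",cv2.resize(c[y-60:y+60,x-80:x+80],None,fx=5,fy=5,interpolation=cv2.INTER_CUBIC)[:,:,::-1])
E
```

```text
w3 (208, 245) [ 0.464  -0.2291  0.0493] tool [-0.0212 -0.0095 -0.0475] 0.147
w3 (210, 270) [ 0.464  -0.2328  0.0704] tool [-0.0176 -0.0096 -0.0687] 0.127
w3 (300, 245) [ 0.463  -0.2703  0.0506] tool [ 0.02   -0.0102 -0.0488] 0.146
w3 (303, 270) [ 0.463  -0.2688  0.0711] tool [ 0.0185 -0.0101 -0.0694] 0.126
w3 (250, 238) [ 0.453  -0.247   0.0214] tool [-0.0028  0.0007 -0.0196] 0.177
w3 (256, 240) [ 0.4523 -0.2502  0.0226] tool [ 0.0004  0.0013 -0.0209] 0.176
w3 (256, 250) [ 0.4456 -0.25    0.0212] tool [ 0.0004  0.0081 -0.0195] 0.179
w3 (256, 270) [ 0.4342 -0.2495  0.0231] tool [ 0.0004  0.0194 -0.0213] 0.181
w3 (250, 260) [ 0.4397 -0.2464  0.0215] tool [-0.0029  0.0141 -0.0198] 0.181
w3 (262, 260) [ 0.4395 -0.253   0.0216] tool [ 0.0037  0.014  -0.0199] 0.181
w3 (240, 290) [ 0.4189 -0.2396  0.0191] tool [-0.0088  0.0351 -0.0174] 0.19
w3 (257, 200) [ 0.4753 -0.2517  0.0231] tool [ 0.0009 -0.0217 -0.0214] 0.168
w3 (235, 255) [ 4.313e-01 -2.363e-01  1.000e-04] tool [-0.0126  0.0229  0.0017] 0.204
w3 (256, 232) [ 0.4563 -0.2504  0.0211] tool [ 0.0004 -0.0027 -0.0194] 0.176
w4 (208, 245) 
[... 398 characters left out ...]
642 -0.2507  0.044 ] tool [ 0.0003 -0.0106 -0.0423] 0.15
w4 (256, 250) [ 0.4633 -0.2506  0.0518] tool [ 0.0003 -0.0097 -0.05  ] 0.143
w4 (256, 270) [ 0.4634 -0.2506  0.0681] tool [ 0.0003 -0.0098 -0.0663] 0.127
w4 (250, 260) [ 0.4633 -0.2482  0.0602] tool [-0.0021 -0.0096 -0.0585] 0.134
w4 (262, 260) [ 0.4636 -0.2531  0.061 ] tool [ 0.0028 -0.01   -0.0592] 0.134
w4 (240, 290) [ 0.4649 -0.2452  0.083 ] tool [-0.0052 -0.0111 -0.0812] 0.112
w4 (257, 200) [ 0.4756 -0.2517  0.0216] tool [ 0.0009 -0.022  -0.0199] 0.167
w4 (235, 255) [ 0.4604 -0.2412  0.0503] tool [-0.009  -0.0064 -0.0485] 0.145
w4 (256, 232) [ 0.4583 -0.2505  0.0228] tool [ 0.0004 -0.0047 -0.0211] 0.172
[264.29420279 239.10082551]
```

View pics/s4z.png

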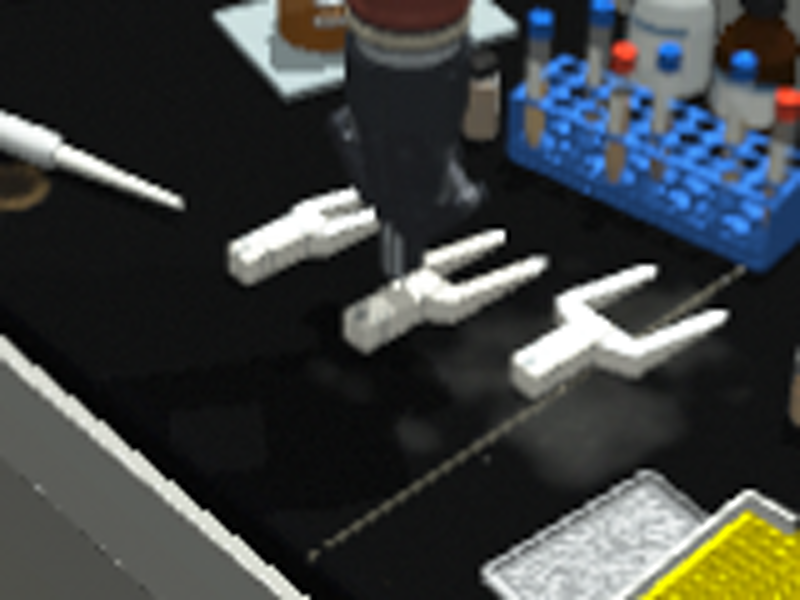

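The jaws closed to zero above the bar, and the fork did not move. The wrist depth puts the shut fingertips about 35 mm above the reported TCP, so I'll check that with the scene camera.

```bash
python3 - <<'E'
from h import *
f=cap("scene"); W=cloud(f)
for z in (0,.01,.02,.025,.03,.04,.05): print(z,proj(f,[[.4536,-.25,z]]).round(1))
x,y=264,239
c=f["frame"][y-30:y+10,x-20:x+20]; 
cv2.imwrite("pics/s5z.png",cv2.resize(c,None,fx=14,fy=14,interpolation=cv2.INTER_NEAREST)[:,:,::-1])
for r in range(222,244): print(r,[ (W[r,c].round(3)).tolist() for c in (262,263,264)])
print(grab_frame("wrist")["hand_eye"].round(4).tolist())
E
```

```text
0 [[264.2 241.5]]
0.01 [[264.3 239.1]]
0.02 [[264.3 236.7]]
0.025 [[264.4 235.4]]
0.03 [[264.4 234.2]]
0.04 [[264.5 231.7]]
0.05 [[264.5 229.2]]
222 [[0.443, -0.249, 0.083], [0.438, -0.258, 0.091], [0.438, -0.263, 0.093]]
223 [[0.443, -0.249, 0.08], [0.437, -0.259, 0.088], [0.439, -0.262, 0.089]]
224 [[0.438, -0.255, 0.081], [0.438, -0.258, 0.083], [0.439, -0.262, 0.084]]
225 [[0.444, -0.249, 0.071], [0.437, -0.26, 0.08], [0.44, -0.261, 0.079]]
226 [[0.439, -0.253, 0.072], [0.44, -0.257, 0.073], [0.439, -0.262, 0.077]]
227 [[0.441, -0.252, 0.066], [0.439, -0.258, 0.071], [0.442, -0.26, 0.07]]
228 [[0.44, -0.253, 0.063], [0.441, -0.256, 0.065], [0.443, -0.258, 0.065]]
229 [[0.441, -0.252, 0.058], [0.439, -0.258, 0.063], [0.446, -0.255, 0.058]]
230 [[0.44, -0.253, 0.056], [0.441, -0.256, 0.057], [0.443, -0.258, 0.057]]
231 [[0.44, -0.252, 0.051], [0.441, -0.256, 0.053], [0.445, -0.257, 0.051]]
232 [[0.44, -0.253, 0.047], [0.441, -0.256, 0.049], [0.443, -0.259, 0.049]]
233 [[0.44, -0.253, 0.044], [0.441, -0.256, 0.045], [0.444, -0.258, 0.045]]
234 [[0.44, -0.253, 0.04], [0.438, -0.259, 0.045], [0.444, -0.258, 0.041]]
235 [[0.47, -0.222, 0.001], [0.439, -0.259, 0.04], [0.443, -0.259, 0.038]]
236 [[0.467, -0.225, 0.001], [0.453, -0.245, 0.02], [0.455, -0.247, 0.02]]
237 [[0.447, -0.246, 0.02], [0.453, -0.244, 0.016], [0.451, -0.251, 0.021]]
238 [[0.444, -0.249, 0.019], [0.449, -0.248, 0.016], [0.449, -0.253, 0.019]]
239 [[0.441, -0.253, 0.019], [0.441, -0.257, 0.021], [0.445, -0.257, 0.019]]
240 [[0.438, -0.256, 0.018], [0.439, -0.259, 0.02], [0.44, -0.263, 0.022]]
241 [[0.436, -0.258, 0.017], [0.437, -0.261, 0.018], [0.444, -0.258, 0.012]]
242 [[0.433, -0.261, 0.016], [0.436, -0.262, 0.016], [0.438, -0.265, 0.016]]
243 [[0.431, -0.263, 0.015], [0.437, -0.261, 0.01], [0.442, -0.26, 0.007]]
[[1.0, 0.0007, -0.0007, 0.0001], [-0.0004, 0.951, 0.309, -0.0782], [0.0009, -0.309, 0.951, -0.1776], [0.0, 0.0, 0.0, 1.0]]
```

View pics/s5z.png

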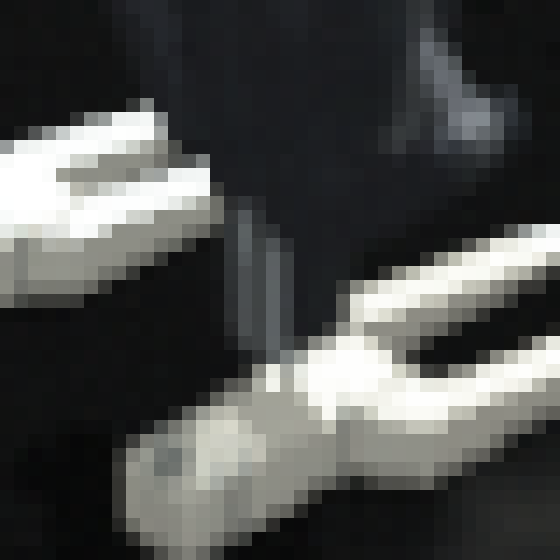

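Both cameras agree. The shut fingertips are at z≈0.037 while the TCP reads 0.0017, so the real tips sit about 35 mm short of the reported TCP. I'll reopen, go down about 32 mm in steps while watching the force, then close.

Emit:
carry_out(
  moves=[
    [[0,0,0,0,0,0,0.1],[0,0,0,0,0,0,0.1],[0,0,0,0,0,0,0.1],[0,0,0,0,0,0,0.1],[0,0,0,0,0,0.25,0.1],[0,0,0,0,0,0.25,0.1],[0,0,0,0,0,0,0.1]],
  ],
)

```text
time: 4.42
tool_pos: [0.4517, -0.2484, -0.0213]
tool_rot: [-0.0, -0.692, 0.722, 0.002]
contact_force: [-0.9, 0.8, -0.7]
gripper_width: 0.552
```

```bash
python3 - <<'E'
from h import *
s=state();T=T_tool(s);print(s["time"],T[:3,3].round(4),s["contact_force"],s["gripper_width"])
f=cap("wrist","w6.png")
W=cloud(f);Ti=np.linalg.inv(T);X=(W@Ti[:3,:3].T+Ti[:3,3])
m=(X[...,1]<-0.004)&(X[...,1]>-0.014)&(abs(X[...,0])<.06)&(W[...,2]>.0)&(X[...,2]<-.02)&(abs(X[...,0])>.013)
print(X[m][:,2].max(),W[m][:,2].min(), np.abs(X[m][:,0]).min())
E
```

```text
4.4167 [ 0.4517 -0.2484 -0.0213] [-0.85338534  0.78583398 -0.71404828] 0.5517022576172737
-0.02113403875188044 2.8091472295543873e-07 0.013001897354109976
```

View pics/w6.png

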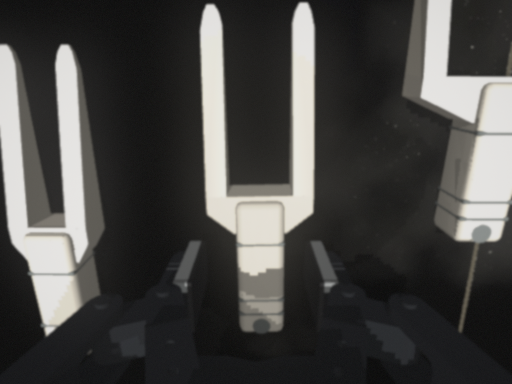

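Emit:
carry_out(
  moves=[
    [[0,0,0,0,0,0.15,0.1],[0,0,0,0,0,0.1,-0.2],[0,0,0,0,0,0,-0.3],[0,0,0,0,0,0,-0.3],[0,0,0,0,0,0,-0.3]],
  ],
)

```text
time: 4.88
tool_pos: [0.4537, -0.25, -0.0282]
tool_rot: [0.0, -0.692, 0.722, -0.0]
contact_force: [0.4, -1.0, 0.2]
gripper_width: 0.351
```

```bash
python3 - <<'E'
from h import *
s=state();T=T_tool(s);print(s["time"],T[:3,3].round(4),s["contact_force"],s["gripper_width"])
f=cap("wrist","w7.png");np.savez("pics/w7.npz",**f)
W=cloud(f)
for u in (216,214,212,299,303,306):
    print(u,[W[r,u].round(3).tolist() for r in range(232,262,3)])
E
```

```text
4.8833 [ 0.4537 -0.25   -0.0282] [ 0.41685105 -1.02724874  0.24028845] 0.35145076081286775
216 [[0.471, -0.233, 0.018], [0.46, -0.23, -0.002], [0.459, -0.23, -0.0], [0.465, -0.232, 0.014], [0.464, -0.233, 0.016], [0.465, -0.233, 0.02], [0.465, -0.233, 0.023], [0.464, -0.234, 0.025], [0.465, -0.234, 0.028], [0.464, -0.234, 0.03]]
214 [[0.471, -0.233, 0.018], [0.461, -0.23, 0.0], [0.459, -0.229, -0.0], [0.465, -0.232, 0.014], [0.464, -0.232, 0.017], [0.465, -0.232, 0.02], [0.465, -0.233, 0.024], [0.465, -0.233, 0.026], [0.464, -0.233, 0.027], [0.465, -0.234, 0.03]]
212 [[0.462, -0.229, -0.0], [0.461, -0.229, 0.001], [0.459, -0.228, -0.0], [0.465, -0.231, 0.014], [0.464, -0.231, 0.016], [0.464, -0.231, 0.019], [0.465, -0.232, 0.023], [0.465, -0.232, 0.026], [0.465, -0.232, 0.028], [0.465, -0.233, 0.03]]
299 [[0.46, -0.272, -0.001], [0.459, -0.272, -0.0], [0.457, -0.272, -0.0], [0.463, -0.27, 0.014], [0.463, -0.27, 0.017], [nan, nan, nan], [0.463, -0.269, 0.023], [0.463, -0.269, 0.024], [0.463, -0.269, 0.028], [0.463, -0.268, 0.03]]
303 [[0.46, -0.274, -0.001], [0.459, -0.274, -0.001], [0.457, -0.274, -0.0], [0.456, -0.274, -0.0], [nan, nan, nan], [0.463, -0.271, 0.02], [0.463, -0.271, 0.023], [0.463, -0.271, 0.025], [0.462, -0.27, 0.027], [0.463, -0.27, 0.03]]
306 [[0.46, -0.276, -0.001], [0.459, -0.276, -0.0], [0.457, -0.276, 0.0], [0.455, -0.276, -0.001], [0.454, -0.276, -0.0], [0.452, -0.276, -0.001], [0.459, -0.273, 0.015], [0.463, -0.272, 0.026], [0.463, -0.272, 0.028], [0.463, -0.271, 0.03]]
```

View pics/w7.png

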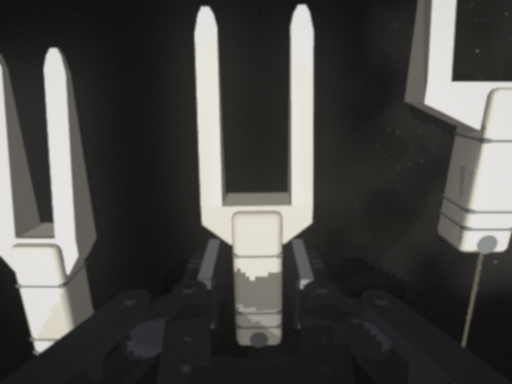

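The fingertips are now at z≈0.012, one on each side of the bar. I'll lower 6 mm more and close.

Emit:
carry_out(
  moves=[
    [[0,0,0,0,0,0.15,-0.3],[0,0,0,0,0,0,-1],[0,0,0,0,0,0,-1],[0,0,0,0,0,0,-1],[0,0,0,0,0,0,-1],[0,0,0,0,0,0,-1]],
  ],
)

```text
time: 5.43
tool_pos: [0.4534, -0.2497, -0.0345]
tool_rot: [-0.0, -0.692, 0.722, 0.0]
contact_force: [-0.5, -0.1, -0.8]
gripper_width: 0.244
```

```bash
python3 - <<'E'
from h import *
for i in range(2):
    s=state();T=T_tool(s);print(s["time"],T.round(4).tolist(),s["contact_force"],s["gripper_width"])
    f=cap("wrist","w8.png")
E
```

```text
5.4333 [[-0.0423, -0.9991, -0.0004, 0.4534], [-0.9991, 0.0423, 0.0004, -0.2497], [-0.0003, 0.0004, -1.0, -0.0345], [0.0, 0.0, 0.0, 1.0]] [-0.45988241 -0.13550657 -0.76996314] 0.24360113854701385
5.4833 [[-0.0422, -0.9991, -0.0003, 0.4534], [-0.9991, 0.0422, 0.0002, -0.2497], [-0.0002, 0.0003, -1.0, -0.0345], [0.0, 0.0, 0.0, 1.0]] [ 0.05220107  0.79595009 -0.1606178 ] 0.23947972256611008
```

View pics/w8.png

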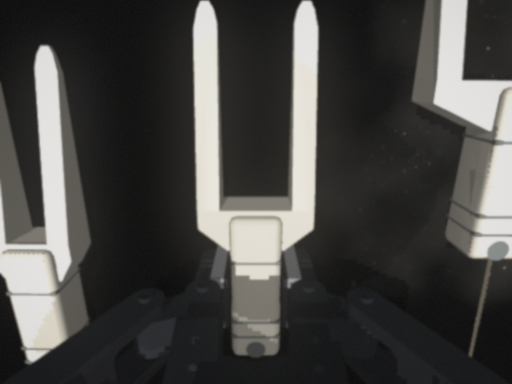

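Gripped: the opening reads 0.24, about 21 mm, against the 22 mm bar. Lifting now.

Emit:
carry_out(
  moves=[
    [[0,0,0,0,0,-0.3,-1],[0,0,0,0,0,-0.8,-1],[0,0,0,0,0,-0.8,-1],[0,0,0,0,0,-0.8,-1],[0,0,0,0,0,-0.8,-1],[0,0,0,0,0,-0.4,-1],[0,0,0,0,0,0,-1],[0,0,0,0,0,0,-1]],
  ],
)

```text
time: 6.2
tool_pos: [0.4543, -0.2504, 0.1234]
tool_rot: [0.0, -0.692, 0.722, -0.002]
contact_force: [-0.3, 0.7, -1.5]
gripper_width: 0.239
```

```bash
python3 - <<'E'
from h import *
s=state();T=T_tool(s);print(s["time"],T.round(4).tolist(),s["contact_force"],s["gripper_width"])
f=cap("wrist","w9.png");np.savez("pics/w9.npz",**f)
W=cloud(f);Ti=np.linalg.inv(T);X=W@Ti[:3,:3].T+Ti[:3,3]
im=f["frame"]
for r in (30,60,100,150,190):
    for a,b in((185,255),(255,330)):
        row=(im[r,a:b].min(1)>110)&(W[r,a:b,2]>.1);c=np.where(row)[0]+a
        if len(c): print(r,c[0],c[-1],X[r,c[0]+3].round(4),X[r,c[-1]-3].round(4), X[r,(c[0]+c[-1])//2].round(4))
g=cap("top","t9.png");np.savez("pics/t9.npz",**g); g=cap("scene","s9.png")
E
```

```text
6.2 [[-0.0422, -0.9991, 0.0026, 0.4543], [-0.9991, 0.0422, -0.002, -0.2504], [0.0019, -0.0027, -1.0, 0.1234], [0.0, 0.0, 0.0, 1.0]] [-0.28018973  0.72423642 -1.47788168] 0.239348822089982
30 193 217 [-0.0229 -0.0983 -0.0384] [-0.0159 -0.0983 -0.0389] [-0.0194 -0.0983 -0.0388]
30 294 317 [ 0.0161 -0.0984 -0.0382] [ 0.0227 -0.0984 -0.0383] [ 0.0193 -0.0985 -0.0375]
60 194 217 [-0.0227 -0.0873 -0.0411] [nan nan nan] [-0.0195 -0.0873 -0.0417]
60 293 317 [ 0.0159 -0.0874 -0.0401] [ 0.0229 -0.0874 -0.0404] [ 0.0193 -0.0873 -0.0413]
100 195 218 [-0.0227 -0.0724 -0.0436] [-0.0159 -0.0724 -0.0438] [-0.0196 -0.0724 -0.0427]
100 292 316 [ 0.0156 -0.0724 -0.044 ] [ 0.0228 -0.0724 -0.0434] [ 0.0193 -0.0724 -0.0435]
150 196 219 [-0.0226 -0.0532 -0.0474] [-0.0159 -0.053  -0.0467] [-0.0194 -0.0532 -0.0475]
150 292 315 [ 0.0159 -0.0534 -0.0483] [ 0.0228 -0.0532 -0.0476] [ 0.019  -0.0535 -0.0489]
190 197 219 [-0.0227 -0.037  -0.0495] [-0.016  -0.0373 -0.0507] [-0.0192 -0.0375 -0.0513]
190 291 314 [ 0.0157 -0.0376 -0.0514] [ 0.0227 -0.0374 -0.0509] [ 0.0189 -0.0377 -0.0519]
```

View pics/w9.png

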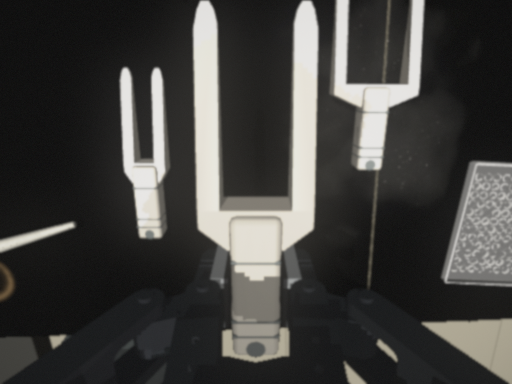

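View pics/s9.png

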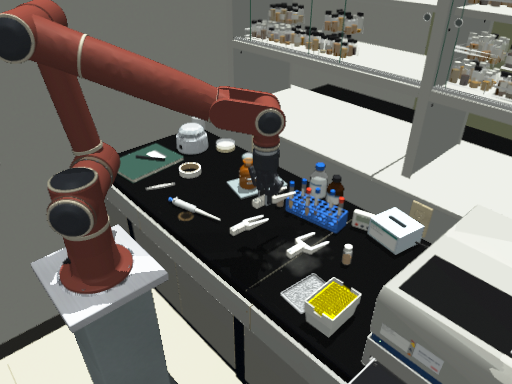

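```bash
python3 - <<'E'
from h import *
g=dict(np.load("pics/t9.npz")); W=cloud(g); im=g["frame"]
m=(W[...,2]>.128)&(W[...,2]<.155)&(W[...,0]<.69)&(W[...,0]>.58)&(abs(W[...,1]-.03)<.06)
P=W[m]; print(len(P),cv2.minEnclosingCircle(P[:,:2].astype(np.float32)),P.mean(0),np.percentile(P[:,2],[5,50,95]))
top=P[P[:,2]>.139];print(cv2.minEnclosingCircle(top[:,:2].astype(np.float32)),top.mean(0))
ys,xs=np.where(m);print(xs.min(),xs.max(),ys.min(),ys.max())
r=W[(W[...,2]>.16)&(W[...,2]<.27)&(W[...,0]<.76)&(W[...,0]>.7)&(abs(W[...,1]-.0)<.03)];print("rod",r.mean(0),r.std(0))
big=cv2.resize(im[110:190,160:260],(800,640),interpolation=cv2.INTER_CUBIC)[:600]
cv2.imwrite("pics/t9z.png",big[:,:,::-1])
E
```

```text
213 ((0.6387076377868652, 0.0314873605966568), 0.023549353703856468) [0.63747713 0.03026423 0.14229654] [0.13565291 0.14289016 0.14674822]
((0.6386554837226868, 0.030862843617796898), 0.023220645263791084) [0.63843917 0.03052358 0.14338628]
190 206 142 158
rod [0.73207845 0.00351162 0.21755036] [0.00212372 0.00337234 0.03401256]
```

View pics/t9z.png

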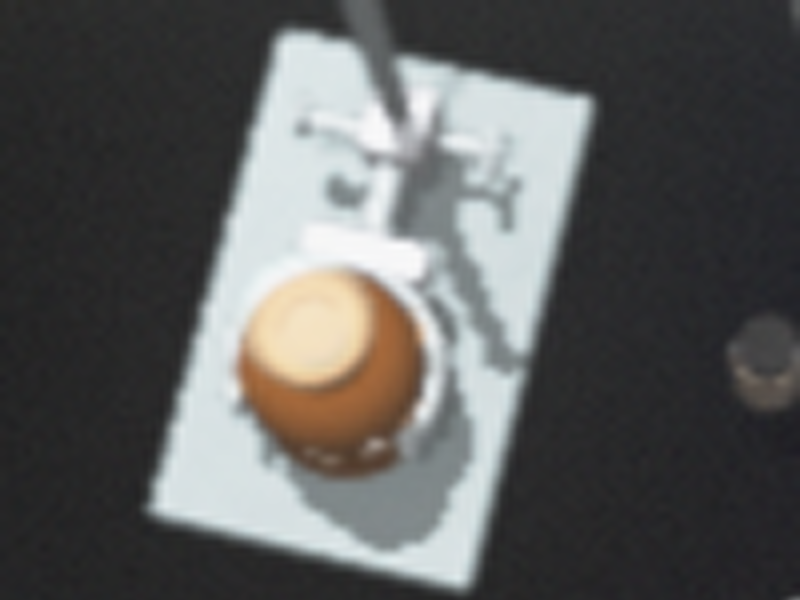

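Axis ≈ (0.638, 0.030): the head radius measures 23.5 mm against 24, and the rod distance 99.7 mm against 100. I'll move sideways at a safe height to a stand-off in front of the bottle.

Emit:
carry_out(
  moves=[
    [[0,0,0,-0.9,-0.01,0,-1],[0,0,0,-0.9,-0.01,0,-1],[0,0,0,-0.9,-0.01,0,-1],[0,0,0,-0.9,-0.01,0,-1],[0,0,0,-0.9,-0.01,0,-1],[0,0,0,-0.9,-0.01,0,-1],[0,0,0,-0.9,-0.01,0,-1],[0,0,0,-0.9,-0.01,0,-1]],
  ],
)

```text
time: 7.02
tool_pos: [0.4674, 0.0395, 0.1197]
tool_rot: [-0.001, -0.692, 0.722, 0.001]
contact_force: [0.3, -0.1, -0.4]
gripper_width: 0.243
```

Emit:
carry_out(
  moves=[
    [[0,0,0,0,0,0.3,-1],[0,0,0,0,0,0.3,-1],[0,0,0,0,0,0.2,-1],[0,0,0,0,0,0,-1],[0,0,0,0,0,0,-1],[0,0,0,0,0,0,-1]],
  ],
)

```text
time: 7.52
tool_pos: [0.469, 0.0366, 0.0895]
tool_rot: [-0.0, -0.691, 0.723, 0.0]
contact_force: [-0.0, -0.3, -0.4]
gripper_width: 0.245
```

```bash
python3 - <<'E'
from h import *
s=state();T=T_tool(s);print(s["time"],T.round(4).tolist(),s["contact_force"],s["gripper_width"],s["joint_pos"].round(3))
f=cap("wrist","w10.png");np.savez("pics/w10.npz",**f)
g=cap("scene","s10.png");np.savez("pics/s10.npz",**g)
p=proj(g,[[.6,.03,.13]])[0].astype(int);x,y=p
cv2.imwrite("pics/s10z.png",cv2.resize(g["frame"][y-45:y+45,x-60:x+60],(800,600),interpolation=cv2.INTER_CUBIC)[:,:,::-1]);print(p)
E
```

```text
7.5167 [[-0.0444, -0.999, -0.0005, 0.469], [-0.999, 0.0444, -0.0, 0.0366], [0.0001, 0.0005, -1.0, 0.0895], [0.0, 0.0, 0.0, 1.0]] [-0.00885017 -0.28694127 -0.44162724] 0.24484378630057313 [-0.08  -0.238  2.067 -0.     1.313  1.535]
[240 160]
```

View pics/w10.png

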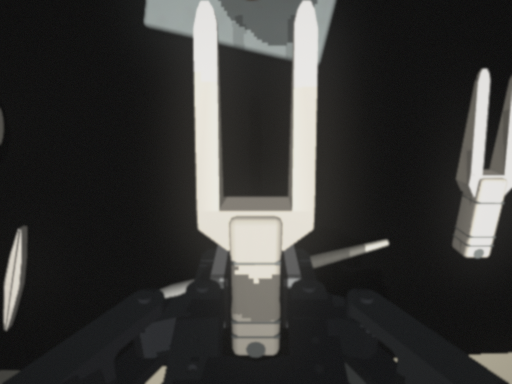

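View pics/s10z.png

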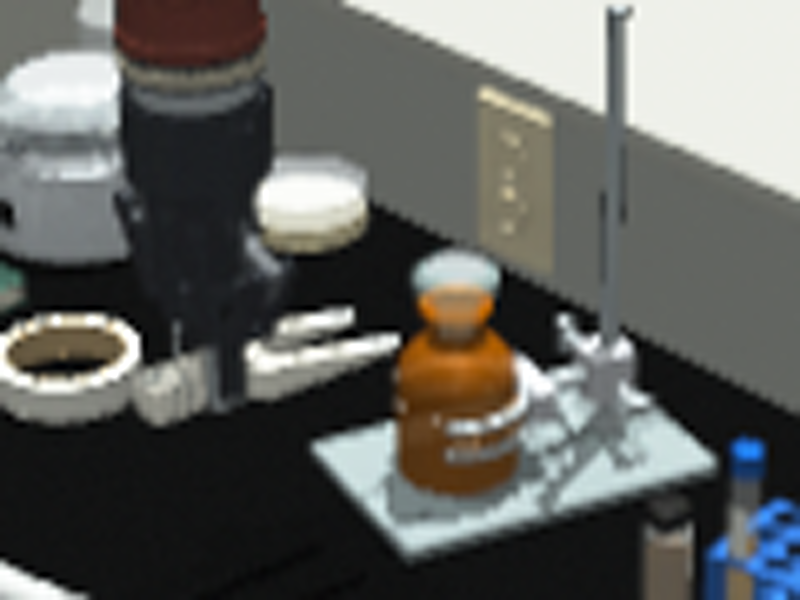

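Scene view: the fork tips, at (355–400, 315–345) in the crop, face the bottle neck. The gap lies between the clear head and the lip at about (455,310). I'll compare heights within this one camera.

```bash
python3 - <<'E'
from h import *
g=dict(np.load("pics/s10.npz"));W=cloud(g);im=g["frame"]
s=state();T=T_tool(s);Ti=np.linalg.inv(T);X=W@Ti[:3,:3].T+Ti[:3,3]
print(T[:3,3])
white=(im.min(2)>150)
m=white&(abs(X[...,0])<.03)&(X[...,1]<-.03)&(X[...,1]>-.13)&(W[...,2]>.1)&(W[...,2]<.17)
P=X[m];print(len(P),P.min(0).round(4),P.max(0).round(4))
for a in np.arange(-.12,-.03,.01):
    q=P[(P[:,1]>a)&(P[:,1]<=a+.01)]
    if len(q): print(round(a,3),len(q),q[:,2].min().round(4),q[:,2].mean().round(4),q[:,2].max().round(4),np.abs(q[:,0]).max().round(4))
# bottle column
c,_=proj(g,[[.638,.03,.145]])[0].astype(int)
for r in range(146,178): print(r,[W[r,cc].round(3).tolist()+im[r,cc].tolist() for cc in (c-2,c,c+2)])
# overlay predicted
o=im.copy();o=cv2.resize(o[115:205,180:300],(1200,900))
th=np.linspace(0,2*np.pi,60)
def draw(Y,col):
    for u,v in proj(g,Y):
        cv2.circle(o,(int((u-180+.5)*10),int((v-115+.5)*10)),2,col,-1)
for z,rr,col in((.122,.021,(0,255,0)),(.129,.024,(255,0,0)),(.145,.024,(255,0,255))):
    draw(np.stack([.638+rr*np.cos(th),.03+rr*np.sin(th),0*th+z],1),col)
tw=lambda x,y,z:(T[:3,:3]@np.array([x,y,z])+T[:3,3])
draw(np.array([tw(x,y,-.0345) for x in(-.024,-.015,.015,.024) for y in np.linspace(-.109,-.03,20)]),(0,255,255))
cv2.imwrite("pics/ov10.png",cv2.resize(o,(800,600))[:,:,::-1])
E
```

```text
[0.46951869 0.03684173 0.09030307]
45 [-0.0236 -0.1094 -0.0486] [ 0.0267 -0.0338 -0.0292]
-0.11 4 -0.034 -0.0331 -0.0314 0.0226
-0.1 6 -0.038 -0.0365 -0.0338 0.0213
-0.09 5 -0.0408 -0.0384 -0.0365 0.0267
-0.08 9 -0.0431 -0.0408 -0.0393 0.0262
-0.07 7 -0.0446 -0.0426 -0.0412 0.024
-0.06 5 -0.0464 -0.0446 -0.0429 0.0229
-0.05 7 -0.0473 -0.0429 -0.0292 0.0241
-0.04 2 -0.0486 -0.0486 -0.0485 0.0243
146 [[0.853, 0.288, 0.013, 98, 102, 97], [0.846, 0.266, 0.023, 98, 101, 96], [0.846, 0.253, 0.028, 99, 101, 97]]
147 [[0.849, 0.284, 0.011, 98, 101, 97], [0.849, 0.271, 0.015, 98, 101, 96], [0.848, 0.256, 0.021, 99, 101, 96]]
148 [[0.849, 0.284, 0.006, 98, 101, 97], [0.846, 0.267, 0.013, 99, 102, 97], [0.847, 0.254, 0.017, 99, 101, 97]]
149 [[0.847, 0.282, 0.002, 98, 101, 96], [0.85, 0.271, 0.005, 98, 101, 97], [0.851, 0.259, 0.009, 99, 101, 96]]
150 [[0.853, 0.289, -0.008, 77, 80, 76], [0.843, 0.264, 0.005, 98, 101, 97], [0.849, 0.257, 0.005, 99, 101, 96]]
151 [[0.84, 0.275, -0.003, 17, 18, 18], [0.854, 0.276, -0.009, 77, 79, 76], [0.847, 0.254, 0.002, 98, 101, 97]]
152 [[0.835, 0.268, -0.004
[... 2238 characters left out ...]
26, 0.009, 0.085, 156, 88, 18]]
172 [[0.608, 0.012, 0.087, 128, 73, 18], [0.617, 0.011, 0.083, 141, 85, 27], [0.624, 0.007, 0.083, 138, 79, 18]]
173 [[0.611, 0.016, 0.08, 118, 70, 22], [0.616, 0.009, 0.081, 129, 78, 30], [0.617, -0.001, 0.084, 121, 69, 15]]
174 [[0.611, 0.015, 0.076, 100, 57, 16], [0.609, 0.001, 0.082, 106, 62, 19], [0.621, 0.004, 0.076, 104, 60, 13]]
175 [[0.611, 0.015, 0.071, 86, 49, 11], [0.614, 0.007, 0.074, 93, 55, 18], [0.622, 0.005, 0.071, 95, 59, 22]]
176 [[0.608, 0.012, 0.069, 89, 56, 23], [0.616, 0.009, 0.068, 95, 61, 27], [0.618, 0.001, 0.07, 99, 67, 34]]
177 [[0.606, 0.01, 0.067, 100, 66, 33], [0.612, 0.005, 0.067, 99, 66, 33], [0.619, 0.002, 0.065, 101, 69, 36]]
```

View pics/ov10.png

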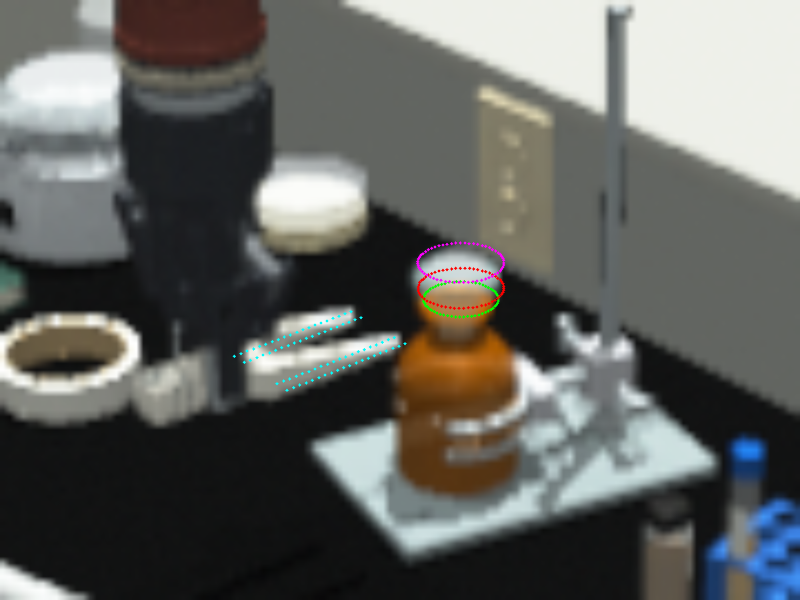

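Fork and bottle agree with the given geometry to about 2 mm in this camera, and the fork underside is at ≈0.1248. Next I'll lower 1 mm and advance slowly, so the tips enter the gap.

Emit:
carry_out(
  moves=[
    [[0,0,0,0,0,0.02,-1],[0,0,0,0,-0.3,0,-1],[0,0,0,0,-0.25,0,-1],[0,0,0,0,-0.2,0,-1],[0,0,0,0,-0.1,0,-1],[0,0,0,0,-0.1,0,-1],[0,0,0,0,0,0,-1],[0,0,0,0,0,0,-1]],
  ],
)

```text
time: 8.28
tool_pos: [0.5068, 0.0361, 0.0888]
tool_rot: [-0.0, -0.692, 0.722, 0.0]
contact_force: [0.2, 0.0, -0.4]
gripper_width: 0.237
```

```bash
cat > look.py <<'E'
from h import *
import sys
n=sys.argv[1]
for i in range(3):
    s=state();T=T_tool(s);print(round(s["time"],3),T[:3,3].round(4),T[:3,1].round(4),s["contact_force"].round(2),s["ft_torque"].round(3),round(s["gripper_width"],3))
    if i<2: f=cap("wrist" if i==0 else "scene"); 
    if i==0: w=f
d=np.array([-T[0,1],-T[1,1],0]); tip=T[:3,3]+T[:3,:3]@[0,-.1095,-.0345]; A=np.array([.638,.03,.122])
print("tip rel axis along",((tip-A)@d).round(4),"lat",((tip-A)@[-d[1],d[0],0]).round(4),"z above lip",(tip-A)[2].round(4))
a=cv2.resize(w["frame"],(600,450));p=proj(f,[[.61,.03,.13]])[0].astype(int);x,y=p
b=cv2.resize(f["frame"][y-45:y+45,x-60:x+60],(600,450),interpolation=cv2.INTER_CUBIC)
cv2.imwrite(f"pics/{n}.png",cv2.resize(a,(600,450))[:,:,::-1]);cv2.imwrite(f"pics/{n}s.png",b[:,:,::-1])
np.savez(f"pics/{n}.npz",**w);np.savez(f"pics/{n}s.npz",**f)
E
python3 look.py w11
```

```text
8.283 [0.5068 0.0361 0.0888] [-9.991e-01  4.230e-02  5.000e-04] [ 0.16  0.05 -0.42] [-0.002  0.023  0.008] 0.237
8.333 [0.5066 0.0362 0.0888] [-9.991e-01  4.220e-02  5.000e-04] [ 0.16  0.6  -0.75] [ 0.029  0.021 -0.03 ] 0.245
8.383 [0.5066 0.0362 0.0888] [-9.991e-01  4.220e-02  4.000e-04] [-0.03 -0.7  -1.57] [0.039 0.04  0.042] 0.248
tip rel axis along -0.0221 lat 0.0006 z above lip 0.0012
```

View pics/w11.png

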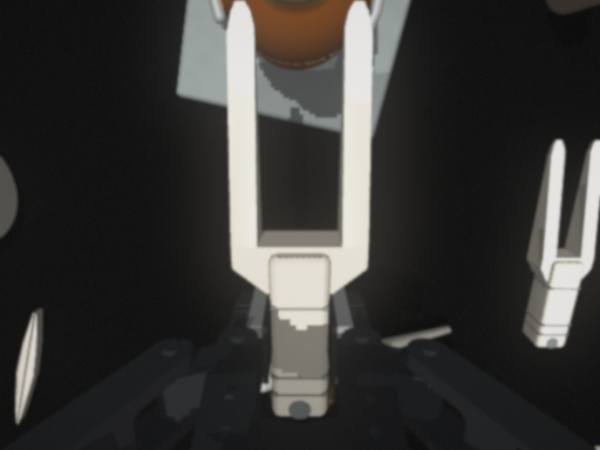

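View pics/w11s.png

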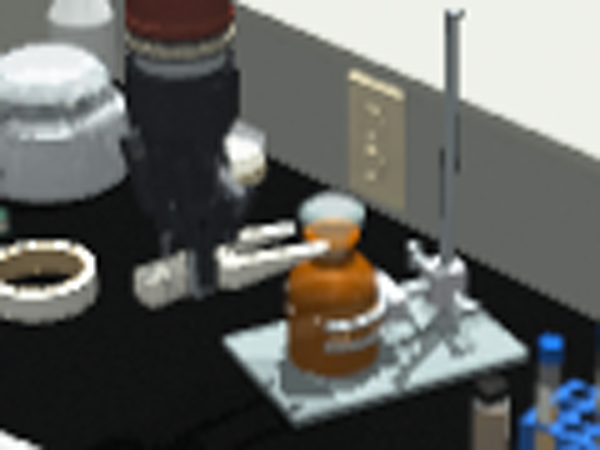

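The tips are at the lip's edge with no force, and the bottle is centred between the tines (bottle centre ≈ 300, slot centre ≈ 299). I'll continue in small steps and watch the force.

Emit:
carry_out(
  moves=[
    [[0,0,0,0,-0.05,0,-1],[0,0,0,0,-0.05,0,-1],[0,0,0,0,0,0,-1]],
  ],
)

```text
time: 8.63
tool_pos: [0.5112, 0.0359, 0.089]
tool_rot: [0.0, -0.692, 0.722, -0.0]
contact_force: [-0.2, -0.5, 0.7]
gripper_width: 0.243
```

Emit:
carry_out(
  moves=[
    [[0,0,0,0,-0.05,0,-1],[0,0,0,0,-0.05,0,-1],[0,0,0,0,0,0,-1]],
  ],
)

```text
time: 8.88
tool_pos: [0.5153, 0.0357, 0.089]
tool_rot: [0.0, -0.692, 0.722, -0.0]
contact_force: [1.0, 0.1, -0.9]
gripper_width: 0.242
```

Emit:
carry_out(
  moves=[
    [[0,0,0,0,-0.05,0,-1],[0,0,0,0,-0.05,0,-1],[0,0,0,0,0,0,-1]],
  ],
)

```text
time: 9.13
tool_pos: [0.5193, 0.0356, 0.089]
tool_rot: [0.0, -0.692, 0.722, -0.0]
contact_force: [-0.6, -0.1, -1.0]
gripper_width: 0.243
```

```bash
python3 look.py w12; python3 - <<'E'
from h import *
f=dict(np.load("pics/w12s.npz"));x,y=proj(f,[[.63,.03,.13]])[0].astype(int)
cv2.imwrite("pics/w12z.png",cv2.resize(f["frame"][y-22:y+22,x-30:x+30],(780,572),interpolation=cv2.INTER_CUBIC)[:,:,::-1])
E
```

```text
9.133 [0.5193 0.0356 0.089 ] [-9.991e-01  4.230e-02 -2.000e-04] [-0.62 -0.11 -0.99] [ 0.059  0.    -0.011] 0.243
9.183 [0.5191 0.0356 0.0889] [-0.9991  0.0423  0.    ] [0.16 0.58 0.07] [ 0.033 -0.033 -0.022] 0.239
9.233 [0.519  0.0356 0.0889] [-9.991e-01  4.220e-02  1.000e-04] [ 0.29  0.02 -0.48] [0.02  0.004 0.016] 0.24
tip rel axis along -0.0096 lat 0.0006 z above lip 0.0014
```

View pics/w12.png

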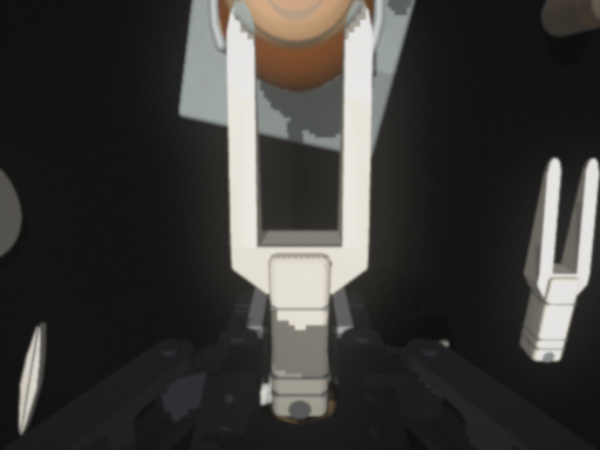

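View pics/w12z.png

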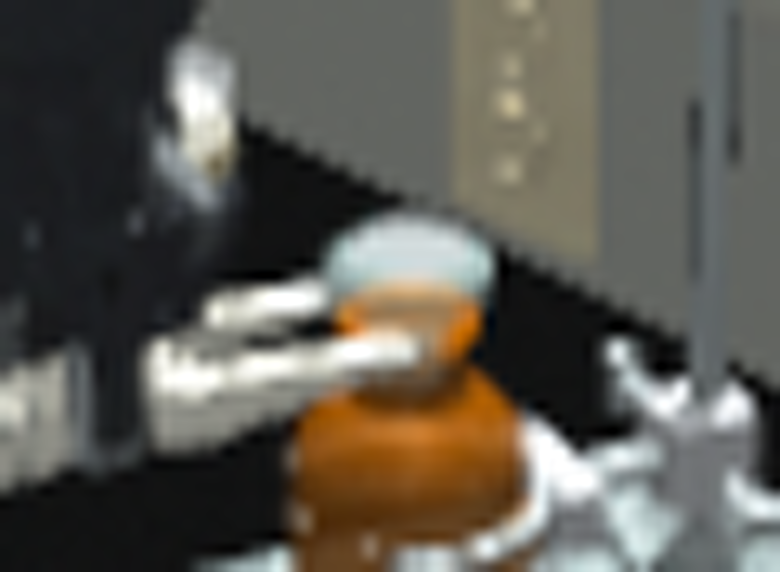

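```bash
python3 - <<'E'
from h import *
g=dict(np.load("pics/w12s.npz"));im=g["frame"];W=cloud(g)
T=T_tool(state())
x0,y0=proj(g,[[.63,.03,.13]])[0].astype(int)-[30,22]
S=13;o=cv2.resize(im[y0:y0+44,x0:x0+60],(60*S,44*S),interpolation=cv2.INTER_CUBIC)
th=np.linspace(0,2*np.pi,90)
def draw(Y,col):
    for u,v in proj(g,Y): cv2.circle(o,(int((u-x0+.5)*S),int((v-y0+.5)*S)),1,col,-1)
for z,rr,col in((.122,.021,(0,255,0)),(.129,.024,(255,0,0)),(.145,.024,(255,0,255))):
    draw(np.stack([.638+rr*np.cos(th),.03+rr*np.sin(th),0*th+z],1),col)
tw=lambda x,y,z:(T[:3,:3]@np.array([x,y,z])+T[:3,3])
ys=np.linspace(-.1095,-.03,60)
draw(np.array([tw(x,y,-.0345) for x in(.024,-.024) for y in ys]),(0,255,255))
draw(np.array([tw(x,y,-.0365-.2*(y+.1095)) for x in(.024,.015,-.024,-.015) for y in ys]),(255,255,0))
cv2.imwrite("pics/ov12.png",o[:,:,::-1])
Ti=np.linalg.inv(T);X=W@Ti[:3,:3].T+Ti[:3,3]
for r in range(y0+22,y0+34): print(r,[(X[r,c]*1000).round(0).tolist()+[int(im[r,c].min())] for c in range(x0+24,x0+33,2)])
w=dict(np.load("pics/w12.npz"));Ww=cloud(w)
cv2.imwrite("pics/w12c.png",cv2.resize(w["frame"][0:90,170:340],(800,424),interpolation=cv2.INTER_CUBIC)[:,:,::-1])
for u,v in((255,2),(255,10),(255,25),(204,10),(204,25),(204,40),(305,10),(305,25),(305,40),(230,5),(280,5)): print((u,v),Ww[v,u].round(4))
E
```

```text
158 [[-213.0, -251.0, 92.0, 208], [-3.0, -95.0, -46.0, 132], [4.0, -99.0, -47.0, 130], [12.0, -102.0, -49.0, 120], [17.0, -107.0, -49.0, 123]]
159 [[-15.0, -95.0, -36.0, 190], [1.0, -92.0, -44.0, 87], [7.0, -97.0, -45.0, 90], [13.0, -101.0, -46.0, 95], [20.0, -105.0, -47.0, 93]]
160 [[-13.0, -94.0, -33.0, 58], [-4.0, -95.0, -37.0, 45], [12.0, -93.0, -44.0, 77], [16.0, -99.0, -44.0, 90], [18.0, -106.0, -42.0, 87]]
161 [[-194.0, -235.0, 94.0, 16], [-7.0, -98.0, -30.0, 27], [5.0, -98.0, -35.0, 145], [17.0, -98.0, -40.0, 156], [19.0, -106.0, -38.0, 110]]
162 [[-185.0, -228.0, 93.0, 119], [-5.0, -96.0, -28.0, 218], [-0.0, -102.0, -27.0, 237], [18.0, -97.0, -37.0, 223], [21.0, -104.0, -36.0, 126]]
163 [[17.0, -70.0, -42.0, 195], [20.0, -77.0, -41.0, 244], [24.0, -83.0, -40.0, 234], [23.0, -93.0, -36.0, 202], [26.0, -100.0, -35.0, 104]]
164 [[26.0, -63.0, -44.0, 188], [26.0, -72.0, -41.0, 156], [25.0, -82.0, -37.0, 112], [24.0, -92.0, -33.0, 95], [13.0, -110.0, -22.0, 65]]
165 [[25.0, -63.0, -39.0, 132], [28.0, -70.0, -38.0, 112], [23.0, -84.0, -31.0, 58], [10.0, -103.0, -19.0, 50], [15.0, 
[... 207 characters left out ...]
8], [-1.0, -103.0, -6.0, 9], [10.0, -104.0, -10.0, 14], [17.0, -107.0, -12.0, 8]]
168 [[-14.0, -94.0, 1.0, 5], [-5.0, -96.0, -2.0, 14], [4.0, -98.0, -5.0, 31], [9.0, -104.0, -5.0, 40], [16.0, -108.0, -7.0, 38]]
169 [[-10.0, -90.0, 3.0, 18], [0.0, -92.0, -1.0, 22], [8.0, -95.0, -3.0, 37], [12.0, -102.0, -3.0, 45], [19.0, -106.0, -5.0, 47]]
(255, 2) [0.6237 0.0313 0.1439]
(255, 10) [0.6215 0.0314 0.1427]
(255, 25) [0.6168 0.0316 0.1431]
(204, 10) [0.6227 0.0489 0.1403]
(204, 25) [0.6202 0.0512 0.1268]
(204, 40) [0.6147 0.0514 0.1283]
(305, 10) [0.6219 0.0136 0.1367]
(305, 25) [0.6186 0.0122 0.1268]
(305, 40) [0.613  0.0125 0.1291]
(230, 5) [0.6232 0.0397 0.1435]
(280, 5) [0.6225 0.0229 0.1436]
```

View pics/ov12.png

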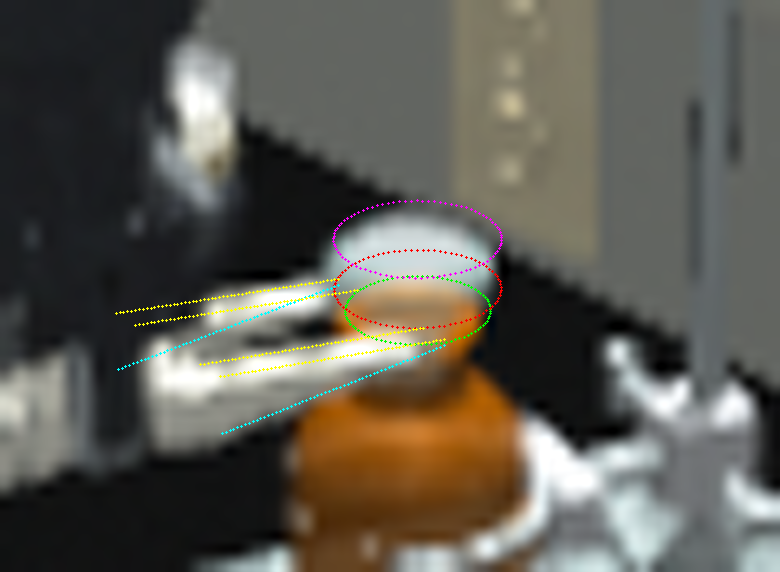

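View pics/w12c.png

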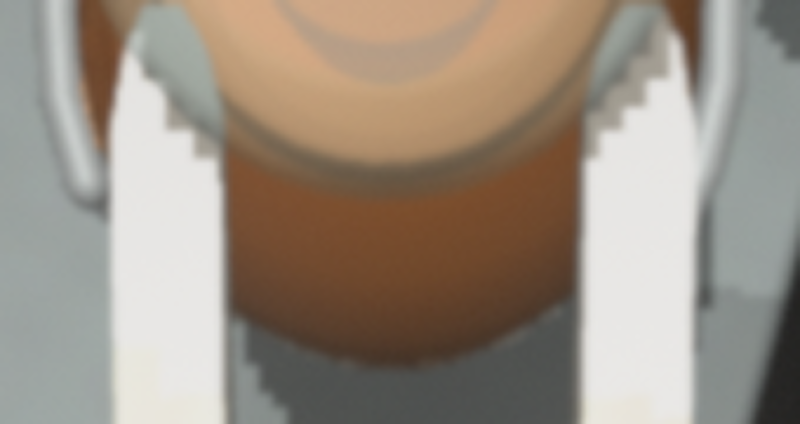

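The head arc lies over both tines, and the heights match. The axis is about 1.3 mm to the left (world +y) of the slot centre, so I'll correct 1 mm and then lower in tiny steps until the fork touches the lip.

Emit:
carry_out(
  moves=[
    [[0,0,0,-0.025,0,0.01,-1],[0,0,0,0,0,0.01,-1],[0,0,0,0,0,0,-1]],
  ],
)

```text
time: 9.48
tool_pos: [0.5188, 0.0367, 0.088]
tool_rot: [-0.0, -0.692, 0.722, 0.0]
contact_force: [-0.4, 0.4, -1.1]
gripper_width: 0.241
```

Emit:
carry_out(
  moves=[
    [[0,0,0,0,0,0.01,-1],[0,0,0,0,0,0,-1]],
  ],
)

```text
time: 9.65
tool_pos: [0.5189, 0.0366, 0.0876]
tool_rot: [-0.0, -0.692, 0.722, 0.0]
contact_force: [0.2, 0.1, -1.4]
gripper_width: 0.242
```

Emit:
carry_out(
  moves=[
    [[0,0,0,0,0,0.01,-1],[0,0,0,0,0,0,-1]],
  ],
)

```text
time: 9.82
tool_pos: [0.519, 0.0366, 0.0873]
tool_rot: [0.0, -0.692, 0.722, -0.0]
contact_force: [0.0, 0.1, -0.8]
gripper_width: 0.243
```

```bash
python3 look.py w13
```

```text
9.817 [0.519  0.0366 0.0873] [-0.9991  0.0423 -0.    ] [ 0.02  0.07 -0.78] [-0.023  0.028 -0.021] 0.243
9.867 [0.5189 0.0366 0.0873] [-0.9991  0.0422  0.    ] [ 0.76 -0.22 -0.61] [-0.008 -0.027 -0.021] 0.243
9.917 [0.519  0.0366 0.0873] [-0.9991  0.0423 -0.    ] [-0.05  0.01 -0.33] [-0.001  0.016 -0.028] 0.243
tip rel axis along -0.0097 lat 0.0016 z above lip -0.0002
```

Emit:
carry_out(
  moves=[
    [[0,0,0,0,0,0.01,-1],[0,0,0,0,0,0,-1]],
  ],
)

```text
time: 10.08
tool_pos: [0.5191, 0.0366, 0.087]
tool_rot: [0.0, -0.692, 0.722, -0.0]
contact_force: [-1.1, 0.3, -0.2]
gripper_width: 0.248
```

Emit:
carry_out(
  moves=[
    [[0,0,0,0,0,0.01,-1],[0,0,0,0,0,0,-1]],
  ],
)

```text
time: 10.25
tool_pos: [0.5191, 0.0366, 0.0867]
tool_rot: [0.0, -0.692, 0.722, -0.0]
contact_force: [-0.9, -0.2, 1.0]
gripper_width: 0.247
```

Emit:
carry_out(
  moves=[
    [[0,0,0,0,0,0.01,-1],[0,0,0,0,0,0,-1]],
  ],
)

```text
time: 10.42
tool_pos: [0.5192, 0.0366, 0.0864]
tool_rot: [0.0, -0.692, 0.722, -0.0]
contact_force: [-1.7, 1.2, 2.2]
gripper_width: 0.242
```

```bash
python3 look.py w14
```

```text
10.417 [0.5192 0.0366 0.0864] [-9.991e-01  4.220e-02 -5.000e-04] [-1.67  1.18  2.18] [0.047 0.005 0.038] 0.242
10.467 [0.5191 0.0366 0.0864] [-9.991e-01  4.230e-02 -4.000e-04] [-1.6   0.58  2.73] [0.072 0.004 0.034] 0.246
10.517 [0.5192 0.0366 0.0865] [-9.991e-01  4.230e-02 -5.000e-04] [-2.34 -0.42  1.97] [-0.004  0.016 -0.013] 0.244
tip rel axis along -0.0095 lat 0.0016 z above lip -0.001
```

Light lip contact: Fz ≈ +2 N with TCP z at 0.0865. I'll ease off slightly, then push in along the fork axis and look for the onset of lift.

Emit:
carry_out(
  moves=[
    [[0,0,0,0,0,-0.008,-1],[0,0,0,0,-0.05,0,-1],[0,0,0,0,-0.05,0,-1],[0,0,0,0,-0.05,0,-1],[0,0,0,0,-0.05,0,-1],[0,0,0,0,0,0,-1]],
  ],
)

```text
time: 11.02
tool_pos: [0.5276, 0.0362, 0.0866]
tool_rot: [0.0, -0.692, 0.722, -0.0]
contact_force: [-1.7, 0.9, 1.7]
gripper_width: 0.24
```

Emit:
carry_out(
  moves=[
    [[0,0,0,0,-0.05,0,-1],[0,0,0,0,-0.05,0,-1],[0,0,0,0,0,0,-1]],
  ],
)

```text
time: 11.27
tool_pos: [0.5314, 0.0361, 0.0866]
tool_rot: [0.0, -0.692, 0.722, -0.0]
contact_force: [-1.3, 0.4, 3.0]
gripper_width: 0.246
```

```bash
cat > head.py <<'E'
from h import *
import sys
def head(n):
    out=[]
    for nm in (n,n+"s"):
        f=dict(np.load(f"pics/{nm}.npz"));W=cloud(f)
        d=np.hypot(W[...,0]-.638,W[...,1]-.031); m=(W[...,2]>.134)&(W[...,2]<.16)
        for rr,cond in (("r<18",(d<.018)),("front",(d<.02)&(W[...,0]<.628))):
            q=W[m&cond]; out.append((nm,rr,len(q),np.median(q[:,2]).round(5) if len(q) else None))
    print(out)
for n in sys.argv[1:]: head(n)
E
python3 look.py w15; python3 head.py w12 w13 w14 w15
```

```text
11.267 [0.5314 0.0361 0.0866] [-9.991e-01  4.220e-02 -6.000e-04] [-1.32  0.44  2.97] [ 0.033 -0.082  0.002] 0.246
11.317 [0.5315 0.0361 0.0866] [-9.991e-01  4.230e-02 -9.000e-04] [-1.33 -0.11  2.19] [ 0.001 -0.165 -0.033] 0.245
11.367 [0.5315 0.0361 0.0866] [-0.9991  0.0423 -0.0011] [-1.34 -0.15  2.07] [ 0.003 -0.26   0.028] 0.244
tip rel axis along 0.0028 lat 0.0016 z above lip -0.0008
[('w12', 'r<18', 719, np.float64(0.14372)), ('w12', 'front', 1346, np.float64(0.14343)), ('w12s', 'r<18', 31, np.float64(0.14161)), ('w12s', 'front', 10, np.float64(0.14199))]
[('w13', 'r<18', 573, np.float64(0.14371)), ('w13', 'front', 1166, np.float64(0.14339)), ('w13s', 'r<18', 32, np.float64(0.14216)), ('w13s', 'front', 13, np.float64(0.14139))]
[('w14', 'r<18', 582, np.float64(0.14368)), ('w14', 'front', 1195, np.float64(0.14341)), ('w14s', 'r<18', 35, np.float64(0.14195)), ('w14s', 'front', 11, np.float64(0.14083))]
[('w15', 'r<18', 4359, np.float64(0.14425)), ('w15', 'front', 2366, np.float64(0.14372)), ('w15s', 'r<18', 33, np.float64(0.14181)), ('w15s', 'front', 11, np.float64(0.14174))]
```

View pics/w15.png

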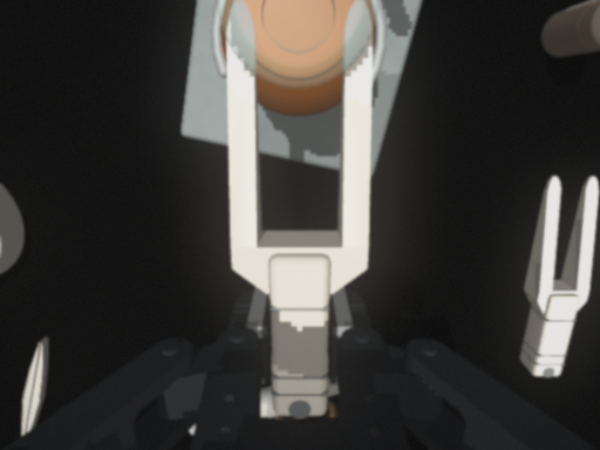

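Emit:
carry_out(
  moves=[
    [[0,0,0,0,-0.05,0,-1],[0,0,0,0,0,0,-1]],
  ],
)

```text
time: 11.53
tool_pos: [0.5331, 0.036, 0.0865]
tool_rot: [-0.0, -0.692, 0.722, 0.0]
contact_force: [-2.1, 0.2, 3.2]
gripper_width: 0.244
```

Emit:
carry_out(
  moves=[
    [[0,0,0,0,-0.05,0,-1],[0,0,0,0,0,0,-1]],
  ],
)

```text
time: 11.7
tool_pos: [0.5352, 0.0359, 0.0866]
tool_rot: [0.0, -0.692, 0.722, -0.0]
contact_force: [-1.6, 0.1, 3.0]
gripper_width: 0.244
```

Emit:
carry_out(
  moves=[
    [[0,0,0,0,-0.05,0,-1],[0,0,0,0,0,0,-1]],
  ],
)

```text
time: 11.87
tool_pos: [0.5369, 0.0359, 0.0864]
tool_rot: [-0.0, -0.692, 0.722, 0.0]
contact_force: [-4.2, 0.8, 4.8]
gripper_width: 0.242
```

```bash
python3 look.py w16; python3 head.py w15 w16
```

```text
11.867 [0.5369 0.0359 0.0864] [-9.991e-01  4.220e-02  5.000e-04] [-4.24  0.84  4.79] [ 0.053  0.189 -0.012] 0.242
11.917 [0.537  0.0359 0.0865] [-9.991e-01  4.230e-02  3.000e-04] [-3.44  0.61  4.92] [0.013 0.196 0.04 ] 0.241
11.967 [0.5369 0.0359 0.0865] [-9.991e-01  4.220e-02  1.000e-04] [-3.83  0.59  4.92] [0.036 0.175 0.028] 0.24
tip rel axis along 0.0083 lat 0.0016 z above lip -0.0011
[('w15', 'r<18', 4359, np.float64(0.14425)), ('w15', 'front', 2366, np.float64(0.14372)), ('w15s', 'r<18', 33, np.float64(0.14181)), ('w15s', 'front', 11, np.float64(0.14174))]
[('w16', 'r<18', 6191, np.float64(0.14432)), ('w16', 'front', 2251, np.float64(0.14375)), ('w16s', 'r<18', 32, np.float64(0.14187)), ('w16s', 'front', 8, np.float64(0.14053))]
```

Force onset at TCP x≈0.536, where the calculation put it (0.535). I'll push 10 mm more at a gentle pace and check the rise.

Emit:
carry_out(
  moves=[
    [[0,0,0,0,-0.03,-0.005,-1],[0,0,0,0,-0.03,0,-1],[0,0,0,0,-0.03,0,-1],[0,0,0,0,-0.03,0,-1],[0,0,0,0,0,0,-1]],
  ],
)

```text
time: 12.38
tool_pos: [0.539, 0.0358, 0.0859]
tool_rot: [-0.003, -0.692, 0.722, 0.003]
contact_force: [-13.9, -0.7, 9.2]
gripper_width: 0.241
```

Emit:
carry_out(
  moves=[
    [[0,0,0,0,-0.03,0,-1],[0,0,0,0,-0.03,0,-1],[0,0,0,0,-0.03,0,-1],[0,0,0,0,-0.03,0,-1],[0,0,0,0,0,0,-1]],
  ],
)

```text
time: 12.8
tool_pos: [0.5427, 0.0358, 0.0855]
tool_rot: [-0.003, -0.692, 0.722, 0.004]
contact_force: [-16.0, 0.7, 8.2]
gripper_width: 0.242
```

```bash
python3 look.py w17; python3 head.py w16 w17
```

```text
12.8 [0.5427 0.0358 0.0855] [-0.9991  0.0419  0.0097] [-16.03   0.72   8.23] [0.081 1.738 0.034] 0.242
12.85 [0.5427 0.0358 0.0855] [-0.9991  0.0418  0.0096] [-15.19   1.33   9.12] [0.004 1.734 0.033] 0.244
12.9 [0.5427 0.0358 0.0855] [-0.9991  0.0419  0.0095] [-14.5    0.62   8.47] [0.061 1.728 0.023] 0.245
tip rel axis along 0.0144 lat 0.0018 z above lip -0.0031
[('w16', 'r<18', 6191, np.float64(0.14432)), ('w16', 'front', 2251, np.float64(0.14375)), ('w16s', 'r<18', 32, np.float64(0.14187)), ('w16s', 'front', 8, np.float64(0.14053))]
[('w17', 'r<18', 8203, np.float64(0.14506)), ('w17', 'front', 2200, np.float64(0.14449)), ('w17s', 'r<18', 29, np.float64(0.14275)), ('w17s', 'front', 7, np.float64(0.14266))]
```

View pics/w17.png

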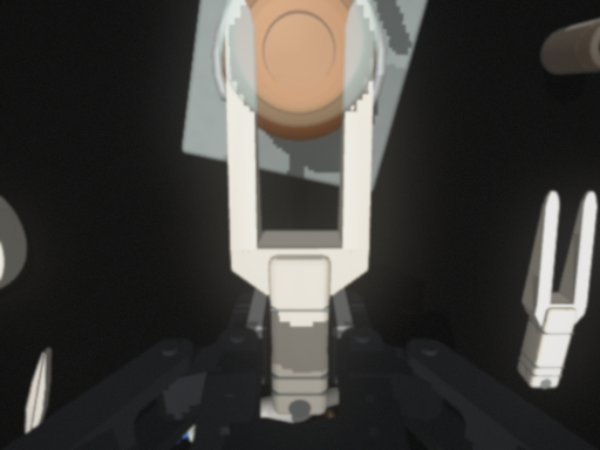

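The stopper has risen about 0.7 mm, but resistance is 15 N. The arm has yielded to 0.55° nose-down and is pressing on the lip with 8.5 N. I'll level the fork and take off that downward press before pushing on.

Emit:
carry_out(
  moves=[
    [[0.06,0,0,0,0,-0.015,-1],[0.05,0,0,0,0,-0.01,-1],[0,0,0,0,0,0,-1],[0,0,0,0,0,0,-1]],
  ],
)

```text
time: 13.23
tool_pos: [0.5432, 0.0357, 0.0854]
tool_rot: [0.001, -0.692, 0.722, -0.001]
contact_force: [-8.4, 0.0, 2.5]
gripper_width: 0.243
```

```bash
python3 look.py w18; python3 head.py w17 w18;python3 - <<'E'
from h import *
# fork pitch in world from wrist depth: tine tops slope
for n in ("w13","w17","w18"):
    f=dict(np.load(f"pics/{n}.npz"));T=f["T"]@np.linalg.inv(f["hand_eye"]);W=cloud(f);Ti=np.linalg.inv(T);X=W@Ti[:3,:3].T+Ti[:3,3]
    m=(abs(abs(X[...,0])-.0195)<.003)&(X[...,1]<-.035)&(X[...,1]>-.075)&(X[...,2]<-.03)&(X[...,2]>-.06)
    pw=np.polyfit(-X[m][:,1],W[m][:,2],1);pt=np.polyfit(-X[m][:,1],-X[m][:,2],1);print(n,m.sum(),"world slope",pw[0].round(4),"z@0.06",np.polyval(pw,.06).round(5),"tool slope",pt[0].round(4),np.polyval(pt,.06).round(5),T[:3,3].round(4))
E
```

```text
13.233 [0.5432 0.0357 0.0854] [-0.9991  0.042  -0.0017] [-8.4   0.02  2.49] [0.05  1.113 0.062] 0.243
13.283 [0.5432 0.0357 0.0854] [-0.9991  0.042  -0.0016] [-8.53  0.6   2.99] [0.039 1.173 0.048] 0.241
13.333 [0.5433 0.0358 0.0854] [-0.9991  0.042  -0.0016] [-8.29  0.55  2.64] [0.046 1.21  0.065] 0.247
tip rel axis along 0.0145 lat 0.0018 z above lip -0.0019
[('w17', 'r<18', 8203, np.float64(0.14506)), ('w17', 'front', 2200, np.float64(0.14449)), ('w17s', 'r<18', 29, np.float64(0.14275)), ('w17s', 'front', 7, np.float64(0.14266))]
[('w18', 'r<18', 8093, np.float64(0.14511)), ('w18', 'front', 2196, np.float64(0.14454)), ('w18s', 'r<18', 32, np.float64(0.14279)), ('w18s', 'front', 12, np.float64(0.14162))]
w13 3048 world slope -0.1987 z@0.06 0.13363 tool slope -0.1987 0.04635 [0.519  0.0366 0.0873]
w17 3116 world slope -0.1804 z@0.06 0.13299 tool slope -0.1707 0.04808 [0.5427 0.0358 0.0855]
w18 3105 world slope -0.1783 z@0.06 0.13299 tool slope -0.18 0.04751 [0.5432 0.0357 0.0854]
```

The tines now slope 0.178 against 0.199 before, so the fork has pitched about 1.2° nose-up in the grip because the grip end is low. I'll raise the grip end while tipping it nose-down, to bring it level.

Emit:
carry_out(
  moves=[
    [[-0.07,0,0,0,0,-0.015,-1],[-0.07,0,0,0,0,-0.015,-1],[-0.06,0,0,0,0,-0.015,-1],[0,0,0,0,0,0,-1],[0,0,0,0,0,0,-1]],
  ],
)

```text
time: 13.75
tool_pos: [0.5427, 0.0358, 0.087]
tool_rot: [-0.006, -0.692, 0.722, 0.006]
contact_force: [-10.1, 1.1, 2.7]
gripper_width: 0.243
```

```bash
cat > pitch.py <<'E'
from h import *
import sys
for n in sys.argv[1:]:
    f=dict(np.load(f"pics/{n}.npz"));T=f["T"]@np.linalg.inv(f["hand_eye"]);W=cloud(f);Ti=np.linalg.inv(T);X=W@Ti[:3,:3].T+Ti[:3,3]
    m=(abs(abs(X[...,0])-.0195)<.003)&(X[...,1]<-.035)&(X[...,1]>-.07)&(X[...,2]<-.03)&(X[...,2]>-.06)
    pw=np.polyfit(-X[m][:,1],W[m][:,2],1);pt=np.polyfit(-X[m][:,1],-X[m][:,2],1);print(n,m.sum(),"nose-up deg",np.rad2deg(pw[0]+.1987).round(2),"z@0.06",np.polyval(pw,.06).round(5),"in grip deg",np.rad2deg(pt[0]+.1987).round(2))
E
python3 look.py w19; python3 head.py w18 w19; python3 pitch.py w15 w18 w19
```

```text
13.75 [0.5427 0.0358 0.087 ] [-0.999   0.042   0.0176] [-10.06   1.11   2.65] [ 0.028  1.429 -0.011] 0.243
13.8 [0.5427 0.0358 0.087 ] [-0.999   0.042   0.0175] [-9.91  0.86  1.78] [ 0.091  1.388 -0.034] 0.24
13.85 [0.5427 0.0358 0.087 ] [-0.999   0.042   0.0175] [-11.29   0.54   2.24] [0.056 1.395 0.023] 0.244
tip rel axis along 0.0146 lat 0.0017 z above lip -0.0024
[('w18', 'r<18', 8093, np.float64(0.14511)), ('w18', 'front', 2196, np.float64(0.14454)), ('w18s', 'r<18', 32, np.float64(0.14279)), ('w18s', 'front', 12, np.float64(0.14162))]
[('w19', 'r<18', 8258, np.float64(0.14533)), ('w19', 'front', 2171, np.float64(0.14475)), ('w19s', 'r<18', 32, np.float64(0.14242)), ('w19s', 'front', 8, np.float64(0.14234))]
w15 2677 nose-up deg 0.29 z@0.06 0.13329 in grip deg 0.25
w18 2703 nose-up deg 1.15 z@0.06 0.13299 in grip deg 1.05
w19 2708 nose-up deg 0.17 z@0.06 0.13351 in grip deg 1.18
```

Level again (0.2° nose-up), and the stopper is up about 1 mm. Continuing the push in short stages.

Emit:
carry_out(
  moves=[
    [[0,0,0,0,-0.03,-0.001,-1],[0,0,0,0,-0.03,-0.001,-1],[0,0,0,0,-0.03,-0.001,-1],[0,0,0,0,-0.03,-0.001,-1],[0,0,0,0,-0.03,-0.001,-1],[0,0,0,0,0,0,-1]],
  ],
)

```text
time: 14.35
tool_pos: [0.5483, 0.0356, 0.0871]
tool_rot: [-0.006, -0.692, 0.722, 0.007]
contact_force: [-11.5, 0.2, 3.4]
gripper_width: 0.245
```

```bash
python3 look.py w20; python3 head.py w19 w20; python3 pitch.py w20
```

```text
14.35 [0.5483 0.0356 0.0871] [-0.9989  0.0419  0.0187] [-11.49   0.15   3.36] [ 0.029  1.572 -0.006] 0.245
14.4 [0.5483 0.0356 0.087 ] [-0.9989  0.042   0.0186] [-11.57   0.21   3.6 ] [ 0.036  1.585 -0.009] 0.245
14.45 [0.5483 0.0356 0.087 ] [-0.9989  0.042   0.0184] [-11.18   0.8    3.39] [0.136 1.527 0.017] 0.245
tip rel axis along 0.0202 lat 0.0018 z above lip -0.0025
[('w19', 'r<18', 8258, np.float64(0.14533)), ('w19', 'front', 2171, np.float64(0.14475)), ('w19s', 'r<18', 32, np.float64(0.14242)), ('w19s', 'front', 8, np.float64(0.14234))]
[('w20', 'r<18', 9499, np.float64(0.14634)), ('w20', 'front', 2077, np.float64(0.1458)), ('w20s', 'r<18', 31, np.float64(0.14294)), ('w20s', 'front', 8, np.float64(0.14313))]
w20 2699 nose-up deg 0.16 z@0.06 0.1335 in grip deg 1.23
```

Emit:
carry_out(
  moves=[
    [[0,0,0,0,-0.03,-0.001,-1],[0,0,0,0,-0.03,-0.001,-1],[0,0,0,0,-0.03,-0.001,-1],[0,0,0,0,-0.03,-0.001,-1],[0,0,0,0,-0.03,-0.001,-1],[0,0,0,0,0,0,-1]],
  ],
)

```text
time: 14.95
tool_pos: [0.5541, 0.0353, 0.0871]
tool_rot: [-0.007, -0.692, 0.722, 0.007]
contact_force: [-11.8, 0.2, 3.7]
gripper_width: 0.244
```

```bash
python3 look.py w21; python3 head.py w21; python3 pitch.py w21
```

```text
14.95 [0.5541 0.0353 0.0871] [-0.9989  0.042   0.019 ] [-11.78   0.18   3.71] [ 0.077  1.58  -0.035] 0.244
15.0 [0.5542 0.0353 0.0871] [-0.9989  0.0419  0.0187] [-11.5    0.59   3.01] [0.112 1.553 0.033] 0.24
15.05 [0.5542 0.0353 0.0871] [-0.9989  0.042   0.0187] [-12.24  -0.07   3.23] [0.068 1.51  0.009] 0.245
tip rel axis along 0.0261 lat 0.0018 z above lip -0.0025
[('w21', 'r<18', 9583, np.float64(0.14741)), ('w21', 'front', 1983, np.float64(0.14686)), ('w21s', 'r<18', 33, np.float64(0.14489)), ('w21s', 'front', 12, np.float64(0.14438))]
w21 2544 nose-up deg 5.7 z@0.06 0.13484 in grip deg 6.78
```

View pics/w21.png

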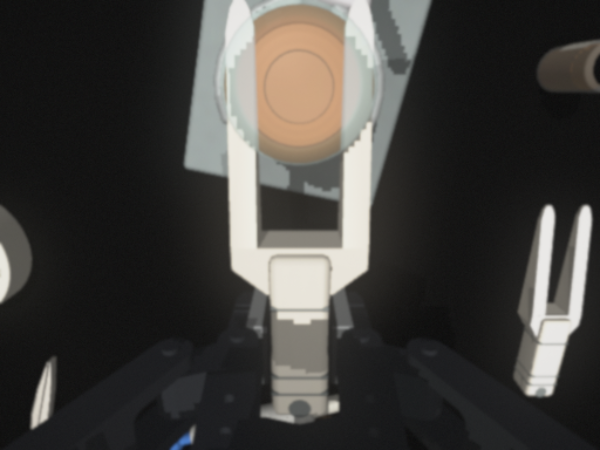

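View pics/w21s.png

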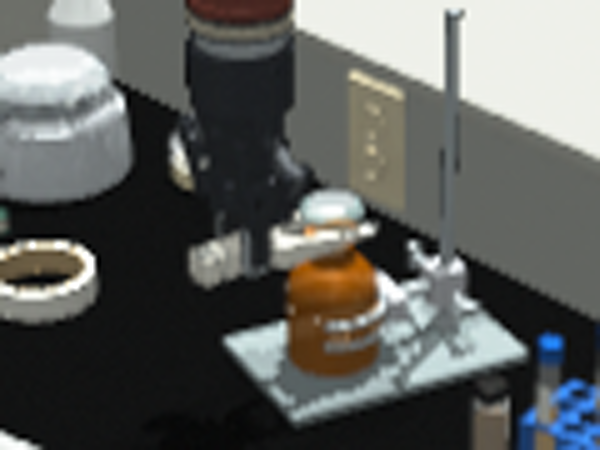

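The stopper reads about 3.1 mm up, while the nominal travel suggests about 4 mm. I'll cross-check with independent cameras before the last push.

```bash
sed -i 's/-.07)&(X/-.055)\&(X/' pitch.py; python3 pitch.py w13 w15 w20 w21; python3 - <<'E'
from h import *
def reg(f):
    W=cloud(f);d=np.hypot(W[...,0]-.638,W[...,1]-.031);q=W[(d<.018)&(W[...,2]>.132)&(W[...,2]<.16)];return q
b=[np.mean(reg(dict(np.load(f"pics/{n}.npz")))[:,2]) for n in("w12s","w13s","w14s","w15s","w16s","s10")];print("scene base",np.mean(b).round(5),np.std(b).round(5))
c=[np.mean(reg(cap("scene"))[:,2]) for i in range(6)];print("scene now",np.mean(c).round(5),np.std(c).round(5))
tb=[np.mean(reg(dict(np.load(f"pics/{n}.npz")))[:,2]) for n in("top0","t9","t1")];print("top base",tb)
tn=[];
for i in range(4): t=cap("top","t21.png"); q=reg(t);tn.append(q[:,2].mean() if len(q) else None)
print("top now",tn,len(q))
# head circle in wrist
f=dict(np.load("pics/w21.npz"));W=cloud(f)
q=W[(W[...,2]>.138)&(W[...,2]<.16)&(np.hypot(W[...,0]-.638,W[...,1]-.031)<.035)]
print(cv2.minEnclosingCircle(q[:,:2].astype(np.float32)),q[:,:2].min(0),q[:,:2].max(0))
T=f["T"]@np.linalg.inv(f["hand_eye"])
for u,v in((204,6),(204,2),(306,6),(306,2),(305,15)): print((u,v),W[v,u].round(4))
cv2.imwrite("pics/w21c.png",cv2.resize(f["frame"][0:150,150:350],(800,600),interpolation=cv2.INTER_CUBIC)[:,:,::-1])
E
```

```text
w13 1495 nose-up deg -0.19 z@0.06 0.13358 in grip deg -0.19
w15 1501 nose-up deg -0.06 z@0.06 0.13318 in grip deg -0.1
w20 1503 nose-up deg -0.02 z@0.06 0.13345 in grip deg 1.05
w21 1513 nose-up deg 0.17 z@0.06 0.13351 in grip deg 1.25
scene base 0.14177 0.00021
scene now 0.145 0.00014
top base [np.float64(0.14384632884664256), np.float64(0.14409427345619516), np.float64(0.14378689038921158)]
top now [None, None, None, None] 0
((0.6369225382804871, 0.03197377547621727), 0.024179672822356224) [0.61313509 0.00819067] [0.66008926 0.05595876]
(204, 6) [0.6621 0.0502 0.1241]
(204, 2) [0.6635 0.0501 0.1234]
(306, 6) [0.6604 0.0118 0.1244]
(306, 2) [0.6618 0.0117 0.1241]
(305, 15) [0.6574 0.0121 0.1246]
```

View pics/w21c.png

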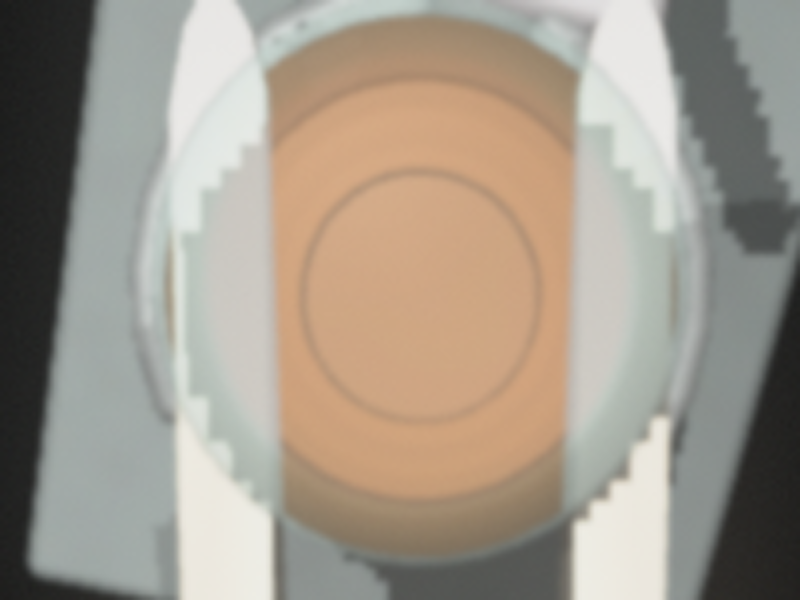

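Both cameras say +3.1 to +3.2 mm, travel since force onset gives ≈3.5 mm, and the nominal tip position gives ≈4.1 mm. Another 3 mm of travel centres these on 4 mm.

Emit:
carry_out(
  moves=[
    [[0,0,0,0,-0.025,-0.001,-1],[0,0,0,0,-0.025,-0.001,-1],[0,0,0,0,-0.025,0,-1],[0,0,0,0,0,0,-1],[0,0,0,0,0,0,-1],[0,0,0,0,0,0,-1]],
  ],
)

```text
time: 16.05
tool_pos: [0.557, 0.0352, 0.0871]
tool_rot: [-0.007, -0.692, 0.722, 0.007]
contact_force: [-11.7, 0.7, 3.2]
gripper_width: 0.243
```

```bash
python3 look.py w22; python3 head.py w22; python3 pitch.py w22; python3 - <<'E'
from h import *
def reg(f):
    W=cloud(f);d=np.hypot(W[...,0]-.638,W[...,1]-.031);q=W[(d<.018)&(W[...,2]>.132)&(W[...,2]<.16)];return q
c=[np.mean(reg(cap("scene"))[:,2]) for i in range(6)];print("scene rise",np.mean(c).round(5)-.14177)
cap("top","t22.png")
s=state();print(s["time"],s["tool_pos"],s["contact_force"])
E
```

```text
16.05 [0.557  0.0352 0.0871] [-0.9989  0.042   0.0191] [-11.67   0.72   3.21] [0.044 1.68  0.043] 0.243
16.1 [0.557  0.0352 0.0871] [-0.9989  0.0419  0.019 ] [-12.38   0.37   3.67] [0.111 1.649 0.031] 0.243
16.15 [0.557  0.0352 0.0871] [-0.9989  0.0419  0.019 ] [-11.87   0.85   3.99] [0.051 1.675 0.069] 0.241
tip rel axis along 0.029 lat 0.0018 z above lip -0.0025
[('w22', 'r<18', 9434, np.float64(0.148)), ('w22', 'front', 1950, np.float64(0.14743)), ('w22s', 'r<18', 30, np.float64(0.14549)), ('w22s', 'front', 10, np.float64(0.14482))]
w22 1500 nose-up deg 0.21 z@0.06 0.13352 in grip deg 1.3
scene rise 0.0038399999999999823
16.5 [0.55701577 0.03517552 0.08712313] [-12.30516332   0.79084558   3.3046274 ]
```

View pics/w22s.png

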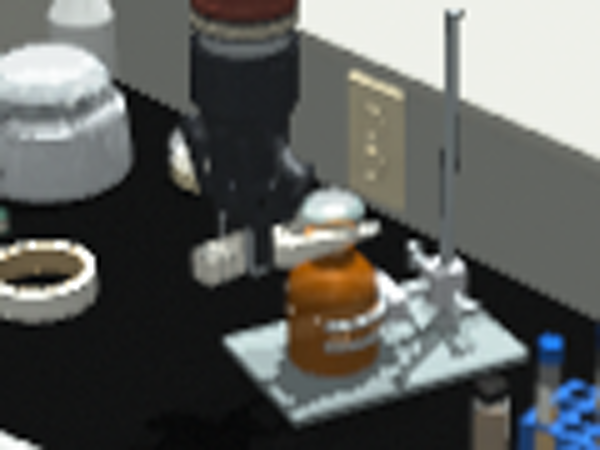

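View pics/t22.png

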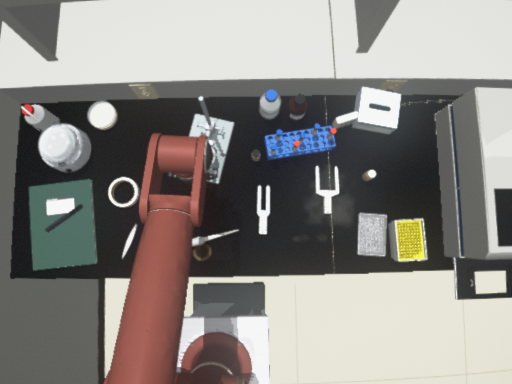

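The rise measures 3.7 mm (wrist) and 3.8 mm (scene). The fork is level and steady, and everything else is where it was. Handing in.

```bash
python3 -c "
from plant import *
print(ticket.job_done()); s=state(); print(s['time'],s['tool_pos'],s['contact_force'],s['gripper_width'])"
```

```text
the job is handed in; nothing more can be done
None
the job is handed in; nothing more can be done
```

I gripped the middle fork by its bar and pushed it between the stopper's head and the lip, one tine on each side of the stem. I handed in at about 16.5 s, still gripping the wedge under the raised stopper.

**Last checks:**
- **Rise:** the wrist camera reads +3.7 mm and the scene camera +3.8 mm. The travel since the force first rose suggests about 4.1 mm. The nominal tip position (about 29 mm past the axis) suggests about 4.6 mm, so these disagree by up to 1 mm. I centred the push on 4 mm.
- **Fork:** 0.2° from level, and the position and grip opening (0.24) did not change over the last half second.
- **Force:** about 12 N of push and 3 to 4 N down on the lip.
- **Other objects:** in the last top view the other two forks, the vials, tape and tweezers are where they were. The gripper never touched the stopper.

**Went wrong on the way:**
- **First grasp:** it closed above the bar without touching anything, because the real fingertips are about 35 mm short of the reported TCP. I confirmed this with two cameras and corrected for it.
- **Fork pitch:** partway in, the push reached about 16 N with 9 N down on the lip, and the fork pitched about 1.2° in the grip. I levelled it before going on.

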